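# Tip-sort stripped-down bearing parts

## Robot

A 6-joint arm with a two-finger parallel gripper is mounted at the origin on the work surface. World frame = base frame: x ahead of the robot, y to its left, z up, the work surface at z = 0. Lengths are in m, angles in rad, forces in N, time in s.
With the tool pointing down it reaches from about 0.275 to 0.75 m from the base axis. Payload 10.2 kg.
Tool frame: the origin (TCP) lies on the centre line of the jaws, within the pads' length; the fingertips stand 22 mm ahead of it and the grasp point (between the pads) lies 3 mm ahead of it; z points along the fingers, y is the line along which they close (so a half turn about z gives the same grasp; the last joint's range is limited). The gripper opens to 85 mm and grips with 20 to 120 N. Pads are 22 mm wide; open, the fingers measure 114 mm over their backs; the gripper's body (76 mm by 85 mm) begins 54 mm behind the grasp point. The pads swing forward as they close: fully open they stand 13 mm farther back than shut.
Start: joints at [1.124, 0.313, 1.498, -0, 1.331, -0.223], TCP at [0.117, 0.512, 0.253] pointing down, gripper open.
Joint ranges: [-2.94, 2.94], [-0.97, 2.17], [0.19, 2.56], [-1.23, 4.37], [0.02, 3.11], [-2.88, 2.88]. Speed limits (rad/s): [2.39, 2.39, 3.01, 3.14, 3.14, 3.14].

## Interface

Orientations are given as a unit quaternion [w, x, y, z].
In Python, from plant import observe, optics, ticket, cut_out, landmark_of gives the robot as it stands.
- The arm moves only by the tool drive_tool, never from a script. Its argument "increments" is a list of rows, each an object with "grip": the finger opening in cm, from 0 to 8.54; "linear": the shift along the tool's x, y, z in cm, a list of three; "twist": the turn about the tool's z in rad. A call has 1 to 8 rows; each row shifts and turns the commanded pose from where the row before left it, along the tool's axes as they then stand; what a row does not reach is not made up. A row lasts 1/12 s, in which the tool goes at most 41.7 mm and 7.16 degrees, less where a joint would pass 70% of its speed; a pose out of reach is approached as far as the arm can. A call with a gripper value outside its range is refused whole. The fingers move at their own pace and stop on an object; "grip_force" is the grip in N (left out, the last holds). Time passes only in rows, so rows that do not move let the fingers close. It gives the time, the measured TCP pose, the force, the opening and the grip force at its end, in the units of the state.
- observe(): the state, without advancing time (a new reading comes with each control period).
- optics.capture(name): name is "scene" or "top" or "wrist"; returns the picture (400x640x3 uint8, blue, green, red); there is no depth.
- optics.get_calibration(name): a dict with "intrinsics" (3x3 intrinsics, pixels), "camera_from_world" (4x4, takes a point from world to camera coordinates). Camera axes: x right, y up, looking along -z (the intrinsics and any distortion apply to the point x, -y, -z); pixel columns grow to the right and rows downward; lengths in m; the calibration is good to about 2 mm. A picture is of the moment at which its call begins: read the wrist's pose just before it. get_calibration takes no time and is no camera call; for the wrist camera it gives the pose at the moment of the call.
- ticket.close_job(): hands the job in; it is judged then, once.
Trained networks look in the newest picture that a camera, given by its name, has taken for a name from the list of things; names that differ only in an ending like _2 or _b are one class to them, and where a whole thing is asked for, a point or a joint stands for the part that bears it (a point fixed in the world has none). Each returns a list of dicts, best first, with "score" (0 to 1); they miss things now and then, are a little off and sometimes report something else, mostly with a low value. They report only what shows in the picture. A call takes as long as a camera call. They do not tell look-alikes from the thing itself.
- cut_out(camera, query): "region" (400x640 bool, what is visible of it) and "extent" ([centre column, centre row, width, height] in pixels, round what is visible of it).
- landmark_of(camera, query): "xy" ([column, row] in pixels: a listed point, or the origin of a listed thing).
The state is a dict: "clock": time; "joint_positions": joint angles; "qd": joint speeds; "joint_torque": joint torques, N m; "tcp_pos": TCP position; "tcp_rot": TCP orientation; "ft_force": force on the tool from outside, world axes, zero at the start; "wrist_torque": the same for the moment, N m; "finger_gap": finger opening in m; "grasp_force": force on a finger pad.
Only numpy, scipy, OpenCV 4.12 (cv2) and the standard library are available. Lean on these libraries where they do the work, as an engineer would, in place of code of your own. Each camera call takes 0.05 s, during which the arm holds its last target. There are 200 camera calls.

## Task

Fold the carton's three side panels upright, then lift the sorting board by its handle so that all the loose balls roll off into the carton while the bearings and hub nuts stay on the board. Lower the board fully again and put every bearing and nut in the grey steel bin; leave the carton standing with all the balls in it and the other things on the bench where they are.

Things in the scene. Friction and masses are not known exactly. Their poses are not given: they have to be found in the camera images.
- carton: Folding cardboard carton below the sorting board's open run-off edge. Origin under the middle of its fixed floor (210 mm in x, 132 in y, 4 thick), 4 mm above the bench; +y points away from the board (the way balls roll), +x along the run-off edge away from the robot, z up. The wall below the board, its top at z = 46 mm, already stands; three hinged panels, 50 mm from fold to free edge, are to be raised.
- near_panel (a joint): Carton panel on the -x side (nearest the robot), 4 mm thick, 116 mm wide, fold line at x = -105, z = 4, y = -50 to 66 mm in the carton's frame. Rad: 0 = flat outwards, 1.57 = upright (end stop). The panels start half raised (0.75 to 1.1 rad), stay as left (stiff creases) and take about 1.5 N at the free edge to move.
- far_panel (a joint): Carton panel on the +x side, 116 mm wide, fold line at x = +105, z = 4, y = -50 to 66 mm in the carton's frame; otherwise as near_panel.
- end_panel (a joint): Carton panel on the +y side, opposite the board, 206 mm wide (x = -103 to 103), fold line at y = +66, z = 4 mm in the carton's frame; otherwise as near_panel.
- board (a joint): Hinge of the white tip-up sorting board, rad: 0 = level on its stops, grows as the handle side is lifted, end stop 0.40. Stiff hinge: the board stays at any angle it is left; lifting takes about 8 to 10 N at the handle, lowering 2 to 5 N. Axis along the carton's x at y = -69, z = 58.5 mm in the carton's frame. Balls start to roll at 0.14 to 0.20 rad; flat parts do not slide on it.
- board_mid (a point): Point on the board's top face, 75 mm above the bench when level; moves with the board, z normal to the face, y towards the open run-off edge 120 mm away. Wooden rims 8 mm high on the other sides: inner faces at y = -120 and x = -98 and +98 mm.
- board_handle (a point): Middle of the board's handle: a round steel bar 14 mm thick, 118 mm long along the carton's x, 42 mm out from the handle-side rim (open between, for a finger); when level 69 mm above the bench. It lies 275 mm from the hinge axis (horizontally, level) and 6.5 mm above it.
- bin: Grey steel open bin for the flat parts, fixed to the bench, 150 x 150 mm, 45 mm high, walls 3 mm, floor 3 mm thick. Origin under the centre of its floor, z up, axes along its sides.
- ball1: Bearing ball of bare steel, 24 mm diameter, 57 g; origin at its centre. Three to five balls are present, the others are absent (None).
- ball2: Bearing ball like ball1; may be absent (then None), as may any ball.
- ball3: Bearing ball like ball1; may be absent (then None), as may any ball.
- ball4: Bearing ball like ball1; may be absent (then None), as may any ball.
- ball5: Bearing ball like ball1; may be absent (then None), as may any ball.
- bearing1: Ball bearing ring, flat steel disc 40 mm diameter, 12 mm thick, about 65 g. Origin at the centre of its underside, z along its axis. Three to five flat parts are present, the others are absent (None).
- bearing2: Ball bearing ring, flat steel disc 40 mm diameter, 12 mm thick, about 65 g. Origin at the centre of its underside, z along its axis. Three to five flat parts are present, the others are absent (None).
- bearing3: Ball bearing ring, flat steel disc 40 mm diameter, 12 mm thick, about 65 g. Origin at the centre of its underside, z along its axis. Three to five flat parts are present, the others are absent (None).
- nut1: Hexagonal hub nut of steel, 32 mm across flats, 37 mm across corners, 16 mm thick, about 70 g. Origin at the centre of its underside, z along its axis, y across one pair of flats. Three to five flat parts are present, the others are absent (None).
- nut2: Hexagonal hub nut of steel, 32 mm across flats, 37 mm across corners, 16 mm thick, about 70 g. Origin at the centre of its underside, z along its axis, y across one pair of flats. Three to five flat parts are present, the others are absent (None).
- wrench: Open-ended wrench, 200 mm; a bystander on the bench, to be left where it is.
- screwdriver: Screwdriver, 200 mm; a bystander on the bench, to be left where it is.
- grease: Grease jar, 66 mm diameter, 60 mm tall; a bystander on the bench, to be left where it is.
- oil_filter: Oil filter, 72 mm diameter, 75 mm tall; a bystander on the bench, to be left where it is.
Not all that is in view belongs to the job. Leave any pink look-alike of the nut2 alone.

How it is judged:
On the way, in this order (a step that is already met when the one before it is completed fails the run):
1. the carton's three side panels stand upright (within 12 degrees) (value of joint each of near_panel, far_panel, end_panel above 1.36 rad), for 0.3 s.
2. the board is lifted (over 0.1 rad), all the balls present are in the carton, and all the flat parts present are still on the board (all of step 1 and value of joint board above 0.1 rad and x of ball1 in the frame of carton between -0.106 and 0.106 m and y of ball1 in the frame of carton between -0.066 and 0.067 m and z of ball1 in the frame of carton between 0 and 0.045 m and x of ball2 in the frame of carton between -0.106 and 0.106 m and y of ball2 in the frame of carton between -0.066 and 0.067 m and z of ball2 in the frame of carton between 0 and 0.045 m and x of ball3 in the frame of carton between -0.106 and 0.106 m and y of ball3 in the frame of carton between -0.066 and 0.067 m and z of ball3 in the frame of carton between 0 and 0.045 m and x of ball4 in the frame of carton between -0.106 and 0.106 m and y of ball4 in the frame of carton between -0.066 and 0.067 m and z of ball4 in the frame of carton between 0 and 0.045 m and x of ball5 in the frame of carton between -0.106 and 0.106 m and y of ball5 in the frame of carton between -0.066 and 0.067 m and z of ball5 in the frame of carton between 0 and 0.045 m and x of bearing1 in the frame of board_mid between -0.1 and 0.1 m and y of bearing1 in the frame of board_mid between -0.125 and 0.122 m and z of bearing1 in the frame of board_mid between -0.006 and 0.02 m and x of bearing2 in the frame of board_mid between -0.1 and 0.1 m and y of bearing2 in the frame of board_mid between -0.125 and 0.122 m and z of bearing2 in the frame of board_mid between -0.006 and 0.02 m and x of bearing3 in the frame of board_mid between -0.1 and 0.1 m and y of bearing3 in the frame of board_mid between -0.125 and 0.122 m and z of bearing3 in the frame of board_mid between -0.006 and 0.02 m and x of nut1 in the frame of board_mid between -0.1 and 0.1 m and y of nut1 in the frame of board_mid between -0.125 and 0.122 m and z of nut1 in the frame of board_mid between -0.006 and 0.02 m and x of nut2 in the frame of board_mid between -0.1 and 0.1 m and y of nut2 in the frame of board_mid between -0.125 and 0.122 m and z of nut2 in the frame of board_mid between -0.006 and 0.02 m), for 0.2 s.
At the end, for the whole second after the job is handed in: The three panels stand within 12 degrees of upright, the board is down (below 0.03 rad), every ball present lies inside the carton below its rim, every bearing and nut present lies inside the bin below its rim, and the balls are at rest (below 0.03 m/s) (all of step 1 and value of joint board below 0.03 rad and x of ball1 in the frame of carton between -0.106 and 0.106 m and y of ball1 in the frame of carton between -0.066 and 0.067 m and z of ball1 in the frame of carton between 0 and 0.045 m and x of ball2 in the frame of carton between -0.106 and 0.106 m and y of ball2 in the frame of carton between -0.066 and 0.067 m and z of ball2 in the frame of carton between 0 and 0.045 m and x of ball3 in the frame of carton between -0.106 and 0.106 m and y of ball3 in the frame of carton between -0.066 and 0.067 m and z of ball3 in the frame of carton between 0 and 0.045 m and x of ball4 in the frame of carton between -0.106 and 0.106 m and y of ball4 in the frame of carton between -0.066 and 0.067 m and z of ball4 in the frame of carton between 0 and 0.045 m and x of ball5 in the frame of carton between -0.106 and 0.106 m and y of ball5 in the frame of carton between -0.066 and 0.067 m and z of ball5 in the frame of carton between 0 and 0.045 m and x of bearing1 in the frame of bin between -0.074 and 0.074 m and y of bearing1 in the frame of bin between -0.074 and 0.074 m and z of bearing1 in the frame of bin between -0.002 and 0.04 m and x of bearing2 in the frame of bin between -0.074 and 0.074 m and y of bearing2 in the frame of bin between -0.074 and 0.074 m and z of bearing2 in the frame of bin between -0.002 and 0.04 m and x of bearing3 in the frame of bin between -0.074 and 0.074 m and y of bearing3 in the frame of bin between -0.074 and 0.074 m and z of bearing3 in the frame of bin between -0.002 and 0.04 m and x of nut1 in the frame of bin between -0.074 and 0.074 m and y of nut1 in the frame of bin between -0.074 and 0.074 m and z of nut1 in the frame of bin between -0.002 and 0.04 m and x of nut2 in the frame of bin between -0.074 and 0.074 m and y of nut2 in the frame of bin between -0.074 and 0.074 m and z of nut2 in the frame of bin between -0.002 and 0.04 m and linear speed of each of ball1, ball2, ball3, ball4, ball5 below 0.03 m/s); the robot touches nothing.
It fails at once if the wrench, the screwdriver, the grease jar or the oil filter is moved more than 4 cm (distance of any of wrench, screwdriver, grease, oil_filter from where it was at the start of the episode above 0.04 m).
Of ball1, ball2, ball3, ball4, ball5 only 3 to 5 are there at a start; the rules pass over those that are not, and their reading is None.
Of bearing1, bearing2, bearing3, nut1, nut2 only 3 to 5 are there at a start; the rules pass over those that are not, and their reading is None.
At some moment in a run one of bearing1, bearing2, bearing3, nut1, nut2 may be knocked a few centimetres aside while the robot is not near it.
Once in a run the grip may slacken for a moment while it holds something.
It also fails if it takes over 210 s, if anything falls off the work surface, if the arm or the gripper's body presses on something with over 40 N, if the wrist force passes 120 N, or if a joint passes its speed limit or range.

## Working session

There is one attempt and no reset: what is moved stays moved. The work goes in short steps, Python scripts to look and compute and a tool call to move; the robot and the scene stay as the last step left them, time stands still between calls to the robot, and variables do not carry over. Pictures are saved under pics/ and viewed, at most 14 in all, crops included, and the job is handed in when it is done.

Besides the shell and the picture viewer there is one more tool, called after "Emit:" by a JSON object that holds its "fn" and its "kwargs". drive_tool: Moves the arm, as the interface text tells. Its arguments: {"type":"object","properties":{"increments":{"type":"array"},"grip_force":{"type":"number"}},"required":["increments"]}

```bash
ls; mkdir -p pics; python3 - <<'E'
from plant import observe, optics
import cv2,numpy as np
s=observe();print({k:np.round(v,3).tolist() for k,v in s.items()})
for n in("scene","top"):
    im=optics.capture(n);cv2.imwrite(f"pics/{n}0.png",im)
    c=optics.get_calibration(n);print(n,{k:np.round(v,3).tolist() if hasattr(v,'__len__') else v for k,v in c.items()})
E
```

```text
pics
{'clock': 0.0, 'joint_positions': [1.124, 0.313, 1.498, -0.0, 1.331, -0.223], 'qd': [0.001, 0.002, 0.0, 0.001, -0.0, 0.0], 'joint_torque': [-0.0, -41.224, -25.976, -0.0, 0.004, -0.0], 'tcp_pos': [0.116, 0.512, 0.253], 'tcp_rot': [-0.0, 0.112, 0.994, -0.001], 'ft_force': [-0.477, -0.03, -1.559], 'wrist_torque': [0.014, 0.004, -0.028], 'grasp_force': 0.0, 'finger_gap': 0.085}
scene {'intrinsics': [[437.451, 0.0, 313.417], [0.0, 437.451, 207.306], [0.0, 0.0, 1.0]], 'camera_from_world': [[-0.219, 0.976, 0.006, 0.121], [-0.655, -0.151, 0.74, 0.312], [0.723, 0.158, 0.672, -1.679], [0.0, 0.0, 0.0, 1.0]]}
top {'intrinsics': [[394.327, 0.0, 321.872], [0.0, 394.327, 201.917], [0.0, 0.0, 1.0]], 'camera_from_world': [[0.015, -1.0, 0.015, 0.006], [0.986, 0.017, 0.166, -0.57], [-0.167, 0.012, 0.986, -0.964], [0.0, 0.0, 0.0, 1.0]]}
```

View pics/scene0.png

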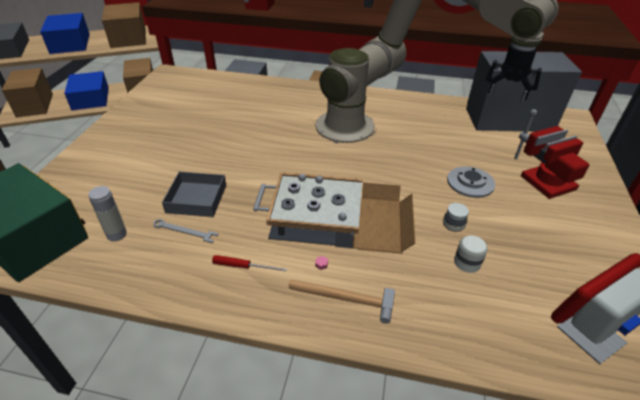

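View pics/top0.png

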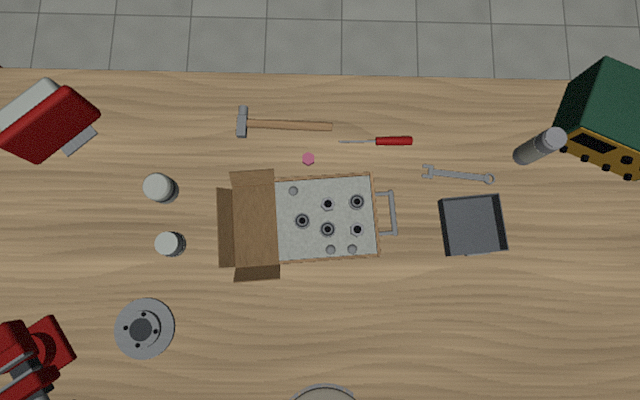

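The scene has five flat parts (top view: (327,204), (357,202), (302,220), (327,229), (357,229)) and three balls ((293,191), (331,250), (352,249)). The carton is at (255,222), the handle at (393,213), the bin at (473,225). The pink look-alike at (308,159) stays put.

```bash
cat > h.py <<'E'
from plant import observe, optics, ticket, cut_out, landmark_of
import cv2,numpy as np
from scipy.spatial.transform import Rotation as R
def proj(cam,P,c=None):
    c=c or optics.get_calibration(cam);T=np.array(c["camera_from_world"]);P=np.atleast_2d(P)
    q=P@T[:3,:3].T+T[:3,3];q=q*[1,-1,-1];u=q@np.array(c["intrinsics"]).T
    return u[:,:2]/u[:,2:]
def ray(cam,uv,c=None):
    c=c or optics.get_calibration(cam);T=np.array(c["camera_from_world"])
    d=np.linalg.solve(np.array(c["intrinsics"]),[uv[0],uv[1],1])*[1,-1,-1]
    return -T[:3,:3].T@T[:3,3],T[:3,:3].T@d
def atz(cam,uv,z,c=None):
    o,d=ray(cam,uv,c);return o+d*(z-o[2])/d[2]
def tri(rays):
    A=0;b=0
    for o,d in rays:
        d=d/np.linalg.norm(d);M=np.eye(3)-np.outer(d,d);A=A+M;b=b+M@o
    return np.linalg.solve(A,b)
E
python3 - <<'E'
from h import *
cal={n:optics.get_calibration(n) for n in("top","scene")}
for n in cal: optics.capture(n)
for q,z in dict(carton=.004,board_mid=.075,board_handle=.069,bin=0,near_panel=.02,far_panel=.02,end_panel=.02).items():
    rs=[]
    for n in cal:
        l=landmark_of(n,q)
        for e in l[:2]: print(q,n,np.round(e["xy"],1),round(e["score"],2),np.round(atz(n,e["xy"],z,cal[n]),4))
        if l: rs.append(ray(n,l[0]["xy"],cal[n]))
    if len(rs)==2: print("   tri",np.round(tri(rs),4))
for q,z in dict(ball1=.087,bearing1=.075,nut1=.075).items():
    for e in landmark_of("top",q): print(q,np.round(e["xy"],1),round(e["score"],2),np.round(atz("top",e["xy"],z,cal["top"]),4))
E
```

```text
carton top [259.3 225.1] 0.94 [0.5126 0.1797 0.004 ]
carton scene [377.3 221.8] 0.7 [0.5041 0.1813 0.004 ]
carton scene [314.  203.5] 0.33 [ 0.4673 -0.0172  0.004 ]
   tri [0.5117 0.1801 0.0108]
board_mid top [325.7 215.9] 0.56 [0.5306 0.006  0.075 ]
board_mid scene [314.3 198.1] 0.9 [ 0.5221 -0.0045  0.075 ]
board_mid scene [248.7 269.9] 0.31 [ 0.8152 -0.1013  0.075 ]
   tri [0.5304 0.0018 0.0828]
board_handle top [391.5 210.5] 0.76 [ 0.5479 -0.159   0.069 ]
board_handle scene [258.4 194.2] 0.71 [ 0.5352 -0.1682  0.069 ]
board_handle scene [469.7 263.8] 0.19 [0.6702 0.4221 0.069 ]
   tri [ 0.547  -0.1601  0.0796]
bin top [468.7 224.9] 0.97 [ 0.5228 -0.3788  0.    ]
bin scene [197.  198.6] 0.78 [ 0.5225 -0.3779  0.    ]
   tri [ 5.227e-01 -3.783e-01  2.000e-04]Traceback (most recent call last):
  File "<stdin>", line 7, in <module>
ValueError: it knows: ball, bearing, bin, board_handle, board_mid, carton, grease, nut, oil_filter, screwdriver, wrench
```

```bash
cat >> h.py <<'E'
C0=np.array([.512,.180,.004]);YAW=.10
def cw(p,C=None,yaw=None):
    C=C0 if C is None else C;yaw=YAW if yaw is None else yaw
    return np.atleast_2d(p)@R.from_euler('z',yaw).as_matrix().T+C
def wc(p): return (np.atleast_2d(p)-C0)@R.from_euler('z',YAW).as_matrix()
E
python3 - <<'E'
from h import *
cal={n:optics.get_calibration(n) for n in("top","scene")}
optics.capture("scene");im=optics.capture("top")
for q,z in dict(ball=.087,bearing=.075,nut=.075,grease=0,oil_filter=0,wrench=0,screwdriver=0).items():
    for e in landmark_of("top",q):
        p=atz("top",e["xy"],z,cal["top"]);print(q,np.round(e["xy"],1),round(e["score"],2),np.round(p,4),np.round(wc(p),3))
S=4;x0,y0=205,160;cr=cv2.resize(im[y0:y0+125,x0:x0+200],None,fx=S,fy=S,interpolation=cv2.INTER_CUBIC)
def poly(P,col,close=True):
    u=((proj("top",cw(P))-[x0,y0]+.5)*S).astype(int);cv2.polylines(cr,[u],close,col,1)
poly([[-.105,-.066,.004],[.105,-.066,.004],[.105,.066,.004],[-.105,.066,.004]],(0,255,0))
# board: mid at y -.066-? run-off edge
b=lambda x,y,z:[x,-.069+ (y),z]
zt=.071
poly([[-.059,-.344,.065],[.059,-.344,.065]],(0,0,255))
m=wc(atz("top",[325.7,215.9],.075,cal["top"]))[0];print("mid",m)
for yy in (-.344+.042+.008,): poly([[-.098,yy,zt],[.098,yy,zt],[.098,yy+.24,zt],[-.098,yy+.24,zt]],(255,0,0))
cv2.imwrite("pics/ov1.png",cr)
E
```

```text
ball [293.5 193.1] 0.65 [0.5845 0.0866 0.087 ] [[ 0.063 -0.1    0.083]]
ball [349.2 249.7] 0.55 [ 0.4477 -0.0516  0.087 ] [[-0.087 -0.224  0.083]]
ball [328.7 249.7] 0.48 [ 0.4469 -0.0021  0.087 ] [[-0.083 -0.175  0.083]]
bearing [354.5 203.6] 0.79 [ 0.5628 -0.0655  0.075 ] [[ 0.026 -0.249  0.071]]
bearing [302.1 219.6] 0.75 [0.5204 0.0643 0.075 ] [[-0.003 -0.116  0.071]]
bearing [330.4 228.2] 0.59 [ 0.5002 -0.006   0.075 ] [[-0.03  -0.184  0.071]]
nut [351.2 227.4] 0.71 [ 0.5031 -0.0574  0.075 ] [[-0.033 -0.235  0.071]]
nut [308.2 158.4] 0.51 [0.6772 0.0525 0.075 ] [[ 0.152 -0.143  0.071]]
nut [325.7 202.1] 0.49 [0.5654 0.0065 0.075 ] [[ 0.036 -0.178  0.071]]
grease [170.7 245.4] 0.85 [0.4557 0.41   0.    ] [[-0.033  0.234 -0.004]]
oil_filter [166.7 192.8] 0.86 [0.5958 0.4316 0.    ] [[ 0.109  0.242 -0.004]]
wrench [455.7 176.9] 0.88 [ 0.654  -0.3494  0.    ] [[ 0.088 -0.541 -0.004]]
screwdriver [374. 139.] 0.71 [ 0.7574 -0.1265 -0.    ] [[ 0.214 -0.33  -0.004]]
mid [ 0.00117885 -0.17497566  0.071     ]
```

View pics/ov1.png

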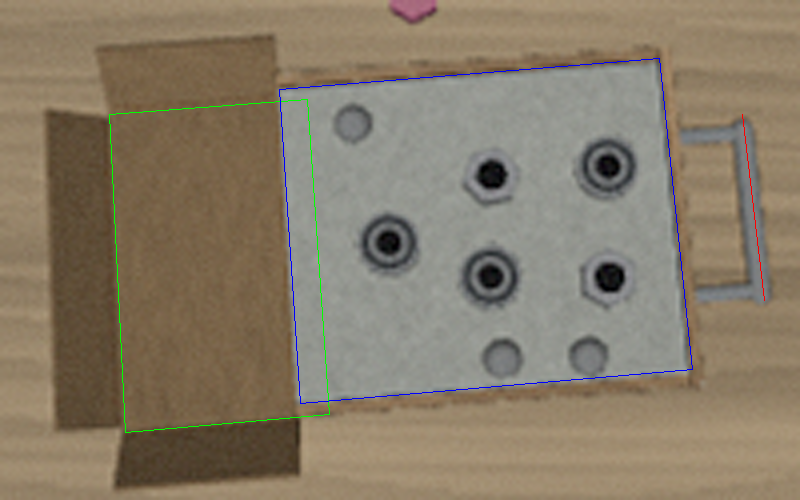

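The model fit (carton at (0.512, 0.180), yaw 0.10) matches the picture: the blue outline lies on the board's face and the red line on the handle. Next I align the tool with the carton axes and close the fingers.

Emit:
{"fn": "drive_tool", "kwargs": {"increments": [{"grip": 0,"linear": [0,0,0],"twist": -0.11},{"grip": 0,"linear": [0,0,0],"twist": -0.11},{"grip": 0,"linear": [0,0,0],"twist": -0.105}]}}

```text
clock: 1.3
tcp_pos: [0.1165, 0.5119, 0.2533]
tcp_rot: [-0.0, -0.053, 0.999, -0.0]
ft_force: [-0.1, -1.0, -0.5]
finger_gap: 0.0515
grasp_force: 0.0
```

```bash
cat >> h.py <<'E'
def st():
    s=observe();Rt=R.from_quat(np.roll(s["tcp_rot"],-1)).as_matrix()
    print("t",round(s["clock"],2),"tcp_carton",np.round(wc(s["tcp_pos"])[0],4),"z",round(s["tcp_pos"][2],4),"toolx",np.round(Rt[:,0]@R.from_euler('z',YAW).as_matrix(),3),"F",np.round(s["ft_force"],1),"gap",round(s["finger_gap"],4),"gf",round(s["grasp_force"],1),"q6",round(s["joint_positions"][5],2))
    return s,Rt
E
python3 -c "
from h import *
st()"
```

```text
t 1.3 tcp_carton [-0.3603  0.3697  0.2493] z 0.2533 toolx [-1.    -0.007  0.   ] F [-0.1 -1.  -0.5] gap 0.0515 gf 0.0 q6 -0.55
```

Emit:
{"fn": "drive_tool", "kwargs": {"increments": [{"grip": 0,"linear": [-1.9,-3.6,0],"twist": 0},{"grip": 0,"linear": [-1.9,-3.6,0],"twist": 0},{"grip": 0,"linear": [-1.9,-3.6,0],"twist": 0},{"grip": 0,"linear": [-1.9,-3.6,0],"twist": 0},{"grip": 0,"linear": [-1.9,-3.6,0],"twist": 0},{"grip": 0,"linear": [-1.9,-3.6,0],"twist": 0},{"grip": 0,"linear": [-1.9,-3.6,0],"twist": 0},{"grip": 0,"linear": [-1.9,-3.6,0],"twist": 0}]}}

```text
clock: 1.97
tcp_pos: [0.2974, 0.239, 0.2536]
tcp_rot: [0.0, -0.051, 0.999, 0.0]
ft_force: [0.7, 0.1, -0.2]
finger_gap: 0.0003
grasp_force: 0.0
```

Emit:
{"fn": "drive_tool", "kwargs": {"increments": [{"grip": 0,"linear": [-1.9,-3.6,0],"twist": 0},{"grip": 0,"linear": [-1.9,-3.6,0],"twist": 0},{"grip": 0,"linear": [0,0,4],"twist": 0},{"grip": 0,"linear": [0,0,4],"twist": 0},{"grip": 0,"linear": [0,0,4],"twist": 0},{"grip": 0,"linear": [0,0,4],"twist": 0},{"grip": 0,"linear": [0,0,4],"twist": 0},{"grip": 0,"linear": [0,0,0],"twist": 0}]}}

```text
clock: 2.63
tcp_pos: [0.3382, 0.1722, 0.0478]
tcp_rot: [-0.006, -0.05, 0.999, -0.001]
ft_force: [-2.0, 0.1, 0.7]
finger_gap: -0.0
grasp_force: 0.0
```

```bash
python3 -c "
from h import *
st()"
```

```text
t 2.63 tcp_carton [-0.1737  0.0095  0.0438] z 0.0478 toolx [-1.    -0.001  0.013] F [-2.   0.1  0.7] gap -0.0 gf 0.0 q6 -1.51
```

Emit:
{"fn": "drive_tool", "kwargs": {"increments": [{"grip": 0,"linear": [-1.5,0,0],"twist": 0},{"grip": 0,"linear": [-0.8,0,0],"twist": 0},{"grip": 0,"linear": [-0.8,0,0],"twist": 0},{"grip": 0,"linear": [-0.8,0,0],"twist": 0},{"grip": 0,"linear": [-0.8,0,0],"twist": 0},{"grip": 0,"linear": [-0.4,0,0],"twist": 0},{"grip": 0,"linear": [0,0,0],"twist": 0}]}}

```text
clock: 3.22
tcp_pos: [0.3928, 0.1781, 0.0541]
tcp_rot: [-0.001, -0.051, 0.999, -0.0]
ft_force: [-4.1, -0.2, 3.0]
finger_gap: -0.0
grasp_force: 2.3
```

```bash
python3 -c "
from h import *
st()"
```

```text
t 3.22 tcp_carton [-0.1188  0.01    0.0501] z 0.0541 toolx [-1.    -0.001  0.001] F [-4.1 -0.2  3. ] gap -0.0 gf 2.3 q6 -1.52
```

Emit:
{"fn": "drive_tool", "kwargs": {"increments": [{"grip": 0,"linear": [-0.3,0,0],"twist": 0},{"grip": 0,"linear": [0,0,0],"twist": 0},{"grip": 0,"linear": [0,0,0],"twist": 0}]}}

```text
clock: 3.47
tcp_pos: [0.3931, 0.1782, 0.0536]
tcp_rot: [-0.003, -0.051, 0.999, -0.0]
ft_force: [-15.2, -3.3, 11.7]
finger_gap: 0.0002
grasp_force: 7.8
```

Emit:
{"fn": "drive_tool", "kwargs": {"increments": [{"grip": 0,"linear": [4,0,0],"twist": 0},{"grip": 0,"linear": [0,0,-4],"twist": 0},{"grip": 0,"linear": [0,0,-4],"twist": 0},{"grip": 0,"linear": [-2.6,2.3,0],"twist": 0},{"grip": 0,"linear": [-2.6,2.3,0],"twist": 0},{"grip": 0,"linear": [-2.6,2.3,0],"twist": 0},{"grip": 0,"linear": [-2.6,2.3,0],"twist": 0},{"grip": 0,"linear": [-2.6,2.3,0],"twist": 0}]}}

```text
clock: 4.13
tcp_pos: [0.475, 0.3035, 0.1345]
tcp_rot: [0.001, -0.051, 0.999, 0.0]
ft_force: [1.1, -0.9, 0.4]
finger_gap: -0.0
grasp_force: 0.0
```

Emit:
{"fn": "drive_tool", "kwargs": {"increments": [{"grip": 0,"linear": [-2.6,1.2,0],"twist": 0},{"grip": 0,"linear": [0,0,2],"twist": 0},{"grip": 0,"linear": [0,0,4],"twist": 0},{"grip": 0,"linear": [0,0,2.5],"twist": 0},{"grip": 0,"linear": [0,0,0],"twist": 0}]}}

```text
clock: 4.55
tcp_pos: [0.4962, 0.3156, 0.0441]
tcp_rot: [-0.004, -0.051, 0.999, -0.001]
ft_force: [-0.4, 0.1, -1.2]
finger_gap: -0.0002
grasp_force: 0.0
```

```bash
python3 -c "
from h import *
st()"
```

```text
t 4.55 tcp_carton [-0.0022  0.1365  0.0401] z 0.0441 toolx [-1.    -0.001  0.007] F [-0.4  0.1 -1.2] gap -0.0002 gf 0.0 q6 -1.3
```

Emit:
{"fn": "drive_tool", "kwargs": {"increments": [{"grip": 0,"linear": [0,-1.3,0],"twist": 0},{"grip": 0,"linear": [0,-0.8,0],"twist": 0},{"grip": 0,"linear": [0,-0.8,0],"twist": 0},{"grip": 0,"linear": [0,-0.8,0],"twist": 0},{"grip": 0,"linear": [0,-0.8,0],"twist": 0},{"grip": 0,"linear": [0,-0.5,0],"twist": 0},{"grip": 0,"linear": [0,0,0],"twist": 0}]}}

```text
clock: 5.13
tcp_pos: [0.5037, 0.2654, 0.0489]
tcp_rot: [0.0, -0.05, 0.999, -0.0]
ft_force: [0.8, -0.6, 0.0]
finger_gap: -0.0001
grasp_force: 0.0
```

```bash
python3 -c "
from h import *
st()"
```

```text
t 5.13 tcp_carton [0.0003 0.0858 0.0449] z 0.0489 toolx [-1.     0.    -0.001] F [ 0.8 -0.6  0. ] gap -0.0001 gf 0.0 q6 -1.39
```

Emit:
{"fn": "drive_tool", "kwargs": {"increments": [{"grip": 0,"linear": [0,-0.4,0],"twist": 0},{"grip": 0,"linear": [0,-0.3,0],"twist": 0},{"grip": 0,"linear": [0,0,0],"twist": 0}]}}

```text
clock: 5.38
tcp_pos: [0.5037, 0.2639, 0.0489]
tcp_rot: [0.001, -0.05, 0.999, 0.004]
ft_force: [-2.5, 30.5, -0.5]
finger_gap: -0.0002
grasp_force: 14.9
```

```bash
python3 -c "
from h import *
st()
im=optics.capture('top');x0,y0=190,150
cv2.imwrite('pics/p1.png',cv2.resize(im[y0:y0+140,x0:x0+190],None,fx=4,fy=4,interpolation=cv2.INTER_CUBIC))"
```

```text
t 5.38 tcp_carton [0.0001 0.0843 0.0449] z 0.0489 toolx [-1.    -0.    -0.003] F [-2.5 30.5 -0.5] gap -0.0002 gf 14.9 q6 -1.4
```

View pics/p1.png

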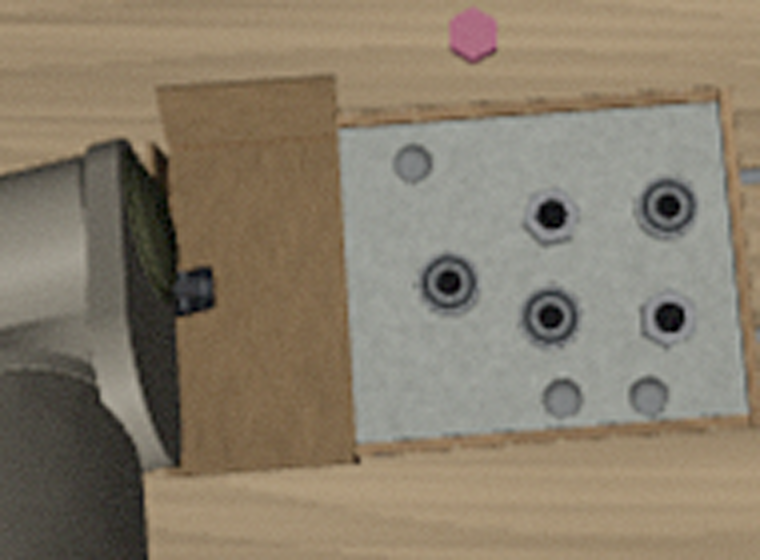

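The near and end panels are upright, with contact force at their stops; the far panel (crop (250,110)) is still leaning out. It comes next.

Emit:
{"fn": "drive_tool", "kwargs": {"increments": [{"grip": 0,"linear": [0,4,0],"twist": 0},{"grip": 0,"linear": [0,0,-4],"twist": 0},{"grip": 0,"linear": [0,0,-4],"twist": 0},{"grip": 0,"linear": [-3.4,-2.1,0],"twist": 0},{"grip": 0,"linear": [-3.4,-2.1,0],"twist": 0},{"grip": 0,"linear": [-3.4,-2.1,0],"twist": 0},{"grip": 0,"linear": [-3.4,-2.1,0],"twist": 0},{"grip": 0,"linear": [-3.4,-2.1,0],"twist": 0}]}}

```text
clock: 6.1
tcp_pos: [0.6809, 0.211, 0.1281]
tcp_rot: [-0.0, -0.051, 0.999, -0.0]
ft_force: [1.0, 0.3, 0.8]
finger_gap: -0.0002
grasp_force: 0.0
```

Emit:
{"fn": "drive_tool", "kwargs": {"increments": [{"grip": 0,"linear": [0,0,0],"twist": 0},{"grip": 0,"linear": [0,0,4],"twist": 0},{"grip": 0,"linear": [0,0,4],"twist": 0},{"grip": 0,"linear": [0,0,0],"twist": 0},{"grip": 0,"linear": [0,0,0],"twist": 0}]}}

```text
clock: 6.52
tcp_pos: [0.6786, 0.2121, 0.0468]
tcp_rot: [-0.002, -0.051, 0.999, -0.0]
ft_force: [0.7, -0.2, 1.6]
finger_gap: -0.0004
grasp_force: 0.0
```

```bash
python3 -c "
from h import *
st()"
```

```text
t 6.52 tcp_carton [0.169  0.0153 0.0428] z 0.0468 toolx [-1.    -0.001  0.005] F [ 0.7 -0.2  1.6] gap -0.0004 gf 0.0 q6 -1.53
```

Emit:
{"fn": "drive_tool", "kwargs": {"increments": [{"grip": 0,"linear": [1.2,0,0],"twist": 0},{"grip": 0,"linear": [0.8,0,0],"twist": 0},{"grip": 0,"linear": [0.8,0,0],"twist": 0},{"grip": 0,"linear": [0.8,0,0],"twist": 0},{"grip": 0,"linear": [0.8,0,0],"twist": 0},{"grip": 0,"linear": [0.6,0,0],"twist": 0},{"grip": 0,"linear": [0,0,0],"twist": 0}]}}

```text
clock: 7.1
tcp_pos: [0.631, 0.2076, 0.0517]
tcp_rot: [0.003, -0.051, 0.999, 0.0]
ft_force: [0.1, -0.0, -0.7]
finger_gap: 0.0001
grasp_force: 0.4
```

Emit:
{"fn": "drive_tool", "kwargs": {"increments": [{"grip": 0,"linear": [0.3,0,0],"twist": 0},{"grip": 0,"linear": [0,0,0],"twist": 0}]}}

```text
clock: 7.27
tcp_pos: [0.6306, 0.2074, 0.0515]
tcp_rot: [0.006, -0.05, 0.999, 0.001]
ft_force: [13.5, 3.7, 2.9]
finger_gap: 0.0002
grasp_force: 6.5
```

```bash
python3 -c "
from h import *
st()"
```

```text
t 7.27 tcp_carton [0.1207 0.0154 0.0475] z 0.0515 toolx [-1.    -0.001 -0.012] F [13.5  3.7  2.9] gap 0.0002 gf 6.5 q6 -1.53
```

Emit:
{"fn": "drive_tool", "kwargs": {"increments": [{"grip": 0,"linear": [-4,0,0],"twist": 0},{"grip": 0,"linear": [0,0,-4],"twist": 0},{"grip": 0,"linear": [0,0,-4],"twist": 0},{"grip": 0,"linear": [0,0,-4],"twist": 0},{"grip": 0,"linear": [1.5,-3.6,0],"twist": 0},{"grip": 4,"linear": [1.5,-3.6,0],"twist": 0},{"grip": 4,"linear": [1.5,-3.6,0],"twist": 0},{"grip": 4,"linear": [1.5,-3.6,0],"twist": 0}]}}

```text
clock: 7.93
tcp_pos: [0.6208, 0.0603, 0.1691]
tcp_rot: [0.0, -0.051, 0.999, -0.0]
ft_force: [0.7, -1.0, 0.3]
finger_gap: 0.0357
grasp_force: 0.0
```

Emit:
{"fn": "drive_tool", "kwargs": {"increments": [{"grip": 4,"linear": [1.5,-3.6,0],"twist": 0},{"grip": 4,"linear": [1.5,-3.6,0],"twist": 0},{"grip": 4,"linear": [1.5,-3.6,0],"twist": 0},{"grip": 4,"linear": [1.5,-3.6,0],"twist": 0},{"grip": 4,"linear": [1.5,-3.6,0],"twist": 0},{"grip": 4,"linear": [1.5,-3.6,0],"twist": 0},{"grip": 4,"linear": [0,0,0],"twist": 0},{"grip": 4,"linear": [0,0,0],"twist": 0}]}}

```text
clock: 8.6
tcp_pos: [0.5536, -0.164, 0.1689]
tcp_rot: [0.0, -0.049, 0.999, -0.0]
ft_force: [0.9, 0.4, -0.5]
finger_gap: 0.04
grasp_force: 0.0
```

```bash
python3 -c "
from h import *
s,_=st()
im=optics.capture('top');cv2.imwrite('pics/p2.png',cv2.resize(im[150:290,190:340],None,fx=4,fy=4,interpolation=cv2.INTER_CUBIC))
c=optics.get_calibration('wrist');w=optics.capture('wrist')
for e in landmark_of('wrist','board_handle'):print(e['xy'],e['score'],wc(atz('wrist',e['xy'],.069,c)))
P=proj('wrist',cw([[-.059,-.344,.065],[.059,-.344,.065]]),c).astype(int);cv2.line(w,tuple(P[0].tolist()),tuple(P[1].tolist()),(0,0,255),1)
cv2.imwrite('pics/w2.png',w)"
```

```text
t 8.6 tcp_carton [ 0.007  -0.3465  0.1649] z 0.1689 toolx [-1.     0.002 -0.   ] F [ 0.9  0.4 -0.5] gap 0.04 gf 0.0 q6 -2.16
[321.2, 197.8] 0.9 [[-0.00065224 -0.34206745  0.065     ]]
```

View pics/w2.png

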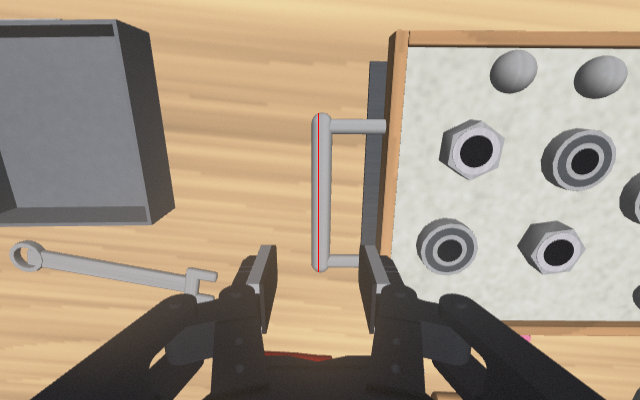

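View pics/p2.png

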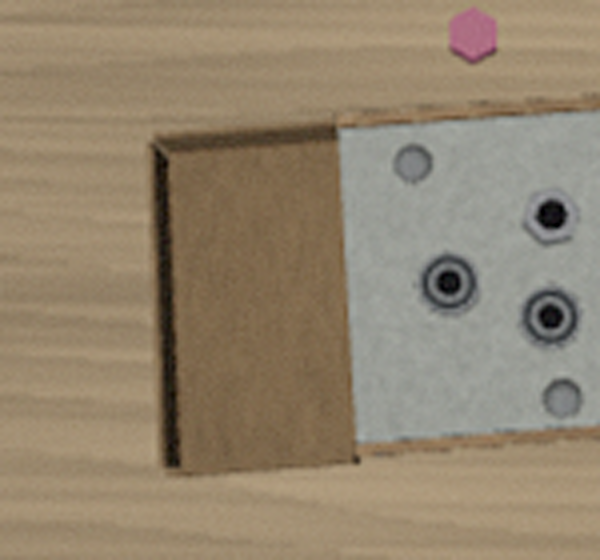

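The handle model line lies on the bar (320,195), and all three panels are upright. Next I descend onto the handle.

Emit:
{"fn": "drive_tool", "kwargs": {"increments": [{"grip": 2.8,"linear": [0.6,0.2,2],"twist": 0},{"grip": 2.8,"linear": [0,0,2.5],"twist": 0},{"grip": 2.8,"linear": [0,0,2],"twist": 0},{"grip": 2.8,"linear": [0,0,1.5],"twist": 0},{"grip": 2.8,"linear": [0,0,1],"twist": 0},{"grip": 2.8,"linear": [0,0,0.8],"twist": 0},{"grip": 2.8,"linear": [0,0,0],"twist": 0}]}}

```text
clock: 9.33
tcp_pos: [0.5475, -0.1601, 0.0692]
tcp_rot: [-0.001, -0.051, 0.999, 0.001]
ft_force: [1.0, 0.4, 0.5]
finger_gap: 0.028
grasp_force: 0.0
```

Emit:
{"fn": "drive_tool", "kwargs": {"increments": [{"grip": 0,"linear": [0,0,0],"twist": 0},{"grip": 0,"linear": [0,0,0],"twist": 0},{"grip": 0,"linear": [0,0,0],"twist": 0},{"grip": 0,"linear": [0,0,0],"twist": 0}], "grip_force": 60}}

```text
clock: 9.67
tcp_pos: [0.5482, -0.1609, 0.0711]
tcp_rot: [0.001, -0.051, 0.999, -0.0]
ft_force: [2.1, 2.5, 2.0]
finger_gap: 0.0123
grasp_force: 58.7
```

```bash
python3 -c "
from h import *
st()
for a in (.05,.1,.15,.2,.25,.3):
  t=.0236+a; print(a, np.round([-.069-.2751*np.cos(t)+.344, .2751*np.sin(t)-.0065],4))"
```

```text
t 9.67 tcp_carton [ 0.0019 -0.3428  0.0671] z 0.0711 toolx [-1.    -0.001 -0.001] F [2.1 2.5 2. ] gap 0.0123 gf 58.7 q6 -2.16
0.05 [0.0006 0.0137]
0.1 [0.002  0.0274]
0.15 [0.004 0.041]
0.2 [0.0067 0.0545]
0.25 [0.0101 0.0678]
0.3 [0.0142 0.081 ]
```

Emit:
{"fn": "drive_tool", "kwargs": {"increments": [{"grip": 0,"linear": [0,0,-0.7],"twist": 0},{"grip": 0,"linear": [0,0.05,-0.7],"twist": 0},{"grip": 0,"linear": [0,0.05,-0.7],"twist": 0},{"grip": 0,"linear": [0,0.1,-0.6],"twist": 0},{"grip": 0,"linear": [0,0,0],"twist": 0}], "grip_force": 80}}

```text
clock: 10.08
tcp_pos: [0.5479, -0.1589, 0.0981]
tcp_rot: [0.001, -0.051, 0.999, -0.0]
ft_force: [1.4, 2.3, 2.6]
finger_gap: 0.0113
grasp_force: 78.4
```

Emit:
{"fn": "drive_tool", "kwargs": {"increments": [{"grip": 0,"linear": [0,0.05,-0.4],"twist": 0},{"grip": 0,"linear": [0,0.05,-0.4],"twist": 0},{"grip": 0,"linear": [0,0.1,-0.4],"twist": 0},{"grip": 0,"linear": [0,0.05,-0.4],"twist": 0},{"grip": 0,"linear": [0,0.05,-0.3],"twist": 0},{"grip": 0,"linear": [0,0,0],"twist": 0},{"grip": 0,"linear": [0,0,0],"twist": 0},{"grip": 0,"linear": [0,0,0],"twist": 0}], "grip_force": 80}}

```text
clock: 10.75
tcp_pos: [0.5476, -0.1562, 0.1164]
tcp_rot: [0.001, -0.051, 0.999, -0.0]
ft_force: [5.5, 0.3, -4.8]
finger_gap: 0.0118
grasp_force: 78.5
```

```bash
python3 -c "
from h import *
st()
im=optics.capture('top');cv2.imwrite('pics/p3.png',cv2.resize(im[150:290,190:390],None,fx=4,fy=4,interpolation=cv2.INTER_CUBIC))
for e in landmark_of('top','ball'):print(e['xy'],e['score'])"
```

```text
t 10.75 tcp_carton [ 0.0019 -0.3381  0.1124] z 0.1164 toolx [-1.    -0.001 -0.001] F [ 5.5  0.3 -4.8] gap 0.0118 gf 78.5 q6 -2.16
[271.8, 255.0] 0.65
[295.0, 252.7] 0.64
[251.4, 203.0] 0.61
[353.5, 225.1] 0.36
```

Emit:
{"fn": "drive_tool", "kwargs": {"increments": [{"grip": 0,"linear": [0,0,0],"twist": 0},{"grip": 0,"linear": [0,0,0],"twist": 0},{"grip": 0,"linear": [0,0,0],"twist": 0},{"grip": 0,"linear": [0,0,0],"twist": 0},{"grip": 0,"linear": [0,0,0],"twist": 0},{"grip": 0,"linear": [0,0,0],"twist": 0},{"grip": 0,"linear": [0,0,0],"twist": 0},{"grip": 0,"linear": [0,0,0],"twist": 0}]}}

```text
clock: 11.52
tcp_pos: [0.5476, -0.1563, 0.1164]
tcp_rot: [0.001, -0.051, 0.999, -0.0]
ft_force: [4.8, -0.5, -4.1]
finger_gap: 0.0117
grasp_force: 78.5
```

Emit:
{"fn": "drive_tool", "kwargs": {"increments": [{"grip": 0,"linear": [0,0,0],"twist": 0},{"grip": 0,"linear": [0,0,0],"twist": 0},{"grip": 0,"linear": [0,0,0],"twist": 0},{"grip": 0,"linear": [0,0,0],"twist": 0},{"grip": 0,"linear": [0,0,0],"twist": 0},{"grip": 0,"linear": [0,0,0],"twist": 0},{"grip": 0,"linear": [0,0,0],"twist": 0},{"grip": 0,"linear": [0,0,0],"twist": 0}]}}

```text
clock: 12.18
tcp_pos: [0.5476, -0.1563, 0.1164]
tcp_rot: [0.001, -0.051, 0.999, -0.0]
ft_force: [6.2, 0.7, -3.7]
finger_gap: 0.0115
grasp_force: 78.5
```

```bash
python3 -c "
from h import *
st()
im=optics.capture('top');cv2.imwrite('pics/p3.png',cv2.resize(im[150:290,190:390],None,fx=4,fy=4,interpolation=cv2.INTER_CUBIC))
for e in landmark_of('top','ball'):print(e['xy'],e['score'])"
```

```text
t 12.18 tcp_carton [ 0.0019 -0.3381  0.1124] z 0.1164 toolx [-1.    -0.001 -0.001] F [ 6.2  0.7 -3.7] gap 0.0115 gf 78.5 q6 -2.16
[239.0, 257.6] 0.65
[255.1, 199.2] 0.55
[249.7, 258.4] 0.46
```

View pics/p3.png

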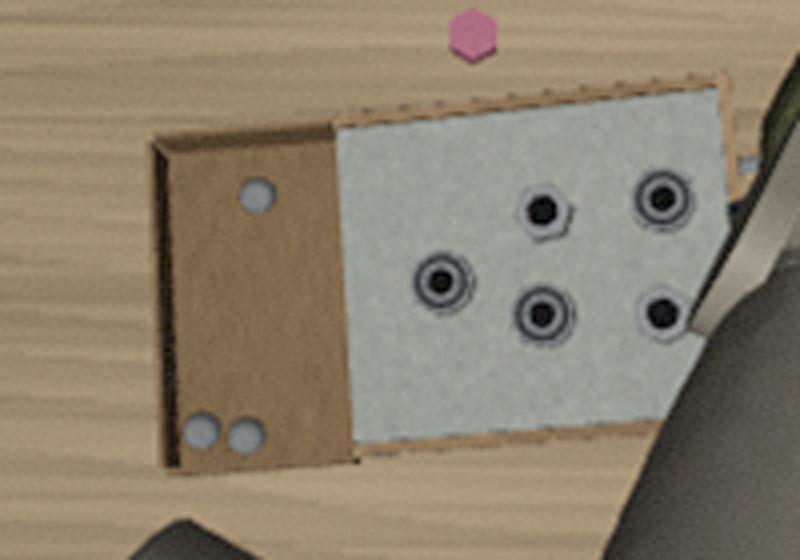

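All three balls are in the carton (crop (257,195), (201,430), (245,435)) and all five flat parts are on the board. Now I lower it.

Emit:
{"fn": "drive_tool", "kwargs": {"increments": [{"grip": 0,"linear": [0,-0.1,0.7],"twist": 0},{"grip": 0,"linear": [0,-0.1,0.7],"twist": 0},{"grip": 0,"linear": [0,-0.1,0.7],"twist": 0},{"grip": 0,"linear": [0,-0.1,0.7],"twist": 0},{"grip": 0,"linear": [0,-0.05,0.7],"twist": 0},{"grip": 0,"linear": [0,-0.05,0.7],"twist": 0},{"grip": 0,"linear": [0,0,0.5],"twist": 0},{"grip": 0,"linear": [0,0,0],"twist": 0}]}}

```text
clock: 12.95
tcp_pos: [0.5481, -0.1609, 0.0723]
tcp_rot: [0.0, -0.051, 0.999, -0.0]
ft_force: [-9.6, 8.9, 35.1]
finger_gap: 0.0116
grasp_force: 81.7
```

```bash
python3 -c "
from h import *
st()"
```

```text
t 12.95 tcp_carton [ 0.0019 -0.3428  0.0683] z 0.0723 toolx [-1.    -0.001 -0.001] F [-9.6  8.9 35.1] gap 0.0116 gf 81.7 q6 -2.16
```

The 35 N reaction shows the board is on its stops. I release it and raise the tool for a look.

Emit:
{"fn": "drive_tool", "kwargs": {"increments": [{"grip": 2.8,"linear": [0,0,0],"twist": 0},{"grip": 2.8,"linear": [0,0,0],"twist": 0},{"grip": 2.8,"linear": [0,0,-2],"twist": 0},{"grip": 2.8,"linear": [0,0,-4],"twist": 0},{"grip": 2.8,"linear": [0,0,-4],"twist": 0},{"grip": 2.8,"linear": [0,3,-3],"twist": 0},{"grip": 6,"linear": [2,3,-2],"twist": 0},{"grip": 6,"linear": [2,3,0],"twist": 0}]}}

```text
clock: 13.62
tcp_pos: [0.4992, -0.0758, 0.2215]
tcp_rot: [0.002, -0.05, 0.999, -0.001]
ft_force: [-0.4, 0.2, -0.1]
finger_gap: 0.0511
grasp_force: 0.0
```

Emit:
{"fn": "drive_tool", "kwargs": {"increments": [{"grip": 6,"linear": [0,0,0],"twist": 0},{"grip": 6,"linear": [0,0,0],"twist": 0}]}}

```text
clock: 13.78
tcp_pos: [0.4979, -0.0751, 0.2183]
tcp_rot: [-0.001, -0.051, 0.999, 0.0]
ft_force: [-0.3, -0.0, -0.6]
finger_gap: 0.0602
grasp_force: 0.0
```

```bash
cat > look.py <<'E'
from h import *
import sys
st();c=optics.get_calibration('wrist');w=optics.capture('wrist')
for q,z in(('bearing',.075),('nut',.075),('board_handle',.069),('bin',0)):
    for e in landmark_of('wrist',q):
        p=atz('wrist',e['xy'],z,c);print(q,np.round(e['xy'],0),round(e['score'],2),'w',np.round(p[:2],4),'c',np.round(wc(p)[0],4))
cv2.imwrite(sys.argv[1],w)
E
python3 look.py pics/w3.png
```

```text
t 13.78 tcp_carton [-0.0395 -0.2525  0.2143] z 0.2183 toolx [-1.    -0.003  0.001] F [-0.3 -0.  -0.6] gap 0.0602 gf 0.0 q6 -2.06
bearing [470. 232.] 0.86 w [0.52   0.0638] c [-0.0037 -0.1164  0.071 ]
bearing [408. 202.] 0.7 w [0.4985 0.0039] c [-0.0311 -0.1739  0.071 ]
bearing [314. 269.] 0.69 w [ 0.5714 -0.0699] c [ 0.0341 -0.2546  0.071 ]
nut [321. 197.] 0.85 w [ 0.5014 -0.071 ] c [-0.0356 -0.2487  0.071 ]
nut [393. 268.] 0.52 w [0.5627 0.0016] c [ 0.0327 -0.1826  0.071 ]
board_handle [216. 232.] 0.62 w [ 0.5462 -0.1629] c [-2.000e-04 -3.446e-01  6.500e-02]
bin [ 33. 166.] 0.83 w [ 0.5214 -0.3789] c [-0.0464 -0.5571 -0.004 ]
```

View pics/w3.png

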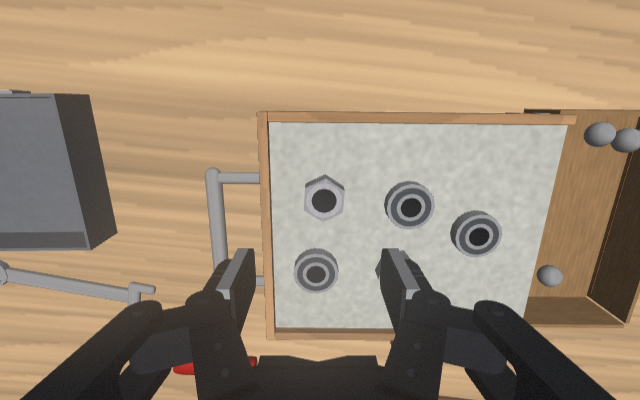

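```bash
python3 -c "
from h import *
c=optics.get_calibration('wrist')
for n,uv,z in(('D',(324,201),.089),('C',(316,274),.086),('B',(411,207),.086),('A',(480,237),.086)): print(n,np.round(wc(atz('wrist',uv,z,c)),4))
b=wc([.5225,-.3785,0])[0];print('bin',b)
s,_=st()"
```

```text
D [[-0.0352 -0.2485  0.085 ]]
C [[ 0.0336 -0.2551  0.082 ]]
B [[-0.0291 -0.1761  0.082 ]]
A [[-0.0021 -0.1146  0.082 ]]
bin [-0.04530942 -0.55675808 -0.004     ]
t 14.03 tcp_carton [-0.0384 -0.2542  0.2141] z 0.2181 toolx [-1.    -0.     0.001] F [-0.1  0.  -0.2] gap 0.0601 gf 0.0 q6 -2.06
```

Nut D at wrist pixel (324,201) is steel grey and on the board; the pink look-alike is off the board. I grasp D.

Emit:
{"fn": "drive_tool", "kwargs": {"increments": [{"grip": 4.4,"linear": [-0.3,0.55,3.5],"twist": 0},{"grip": 4.4,"linear": [0,0,4],"twist": 0},{"grip": 4.4,"linear": [0,0,2.5],"twist": 0},{"grip": 4.4,"linear": [0,0,1.5],"twist": 0},{"grip": 4.4,"linear": [0,0,0.8],"twist": 0},{"grip": 4.4,"linear": [0,0,0],"twist": 0},{"grip": 4.4,"linear": [0,0,0],"twist": 0}], "grip_force": 40}}

```text
clock: 14.62
tcp_pos: [0.5017, -0.0707, 0.0959]
tcp_rot: [0.0, -0.05, 0.999, -0.0]
ft_force: [0.4, -0.1, -0.2]
finger_gap: 0.0438
grasp_force: 0.0
```

```bash
python3 look.py pics/w4.png
```

```text
t 14.62 tcp_carton [-0.0352 -0.2485  0.0919] z 0.0959 toolx [-1.    -0.001 -0.   ] F [ 0.4 -0.1 -0.2] gap 0.0438 gf 0.0 q6 -2.04
bearing [574. 315.] 0.87 w [0.5198 0.0659] c [-0.0037 -0.1143  0.071 ]
bearing [466. 266.] 0.82 w [0.4979 0.003 ] c [-0.0317 -0.1747  0.071 ]
bearing [308. 370.] 0.78 w [ 0.5694 -0.0688] c [ 0.0323 -0.2533  0.071 ]
nut [317. 259.] 0.94 w [ 0.5011 -0.0708] c [-0.0359 -0.2485  0.071 ]
nut [441. 371.] 0.83 w [0.5626 0.0047] c [ 0.0328 -0.1794  0.071 ]
board_handle [142. 312.] 0.85 w [ 0.5457 -0.1613] c [-0.0006 -0.343   0.065 ]
```

View pics/w4.png

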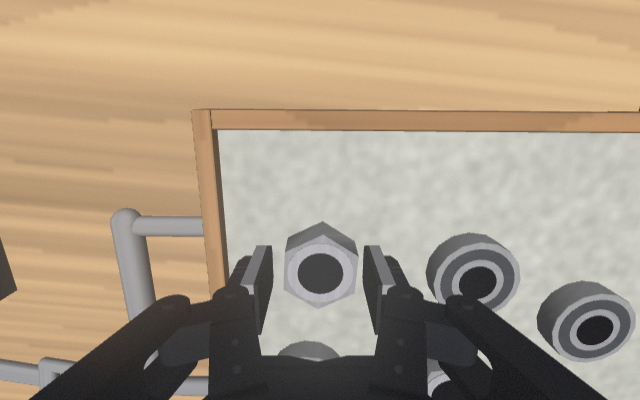

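The nut sits centred between the jaws, flats parallel to the pads. I close and lift.

Emit:
{"fn": "drive_tool", "kwargs": {"increments": [{"grip": 0,"linear": [0,0,0.1],"twist": 0},{"grip": 0,"linear": [0,0,0],"twist": 0},{"grip": 0,"linear": [0,0,0],"twist": 0},{"grip": 0,"linear": [0,0,0],"twist": 0},{"grip": 0,"linear": [0,0,-2],"twist": 0},{"grip": 0,"linear": [0,0,-4],"twist": 0},{"grip": 0,"linear": [0,0,0],"twist": 0}], "grip_force": 50}}

```text
clock: 15.45
tcp_pos: [0.5037, -0.0711, 0.1606]
tcp_rot: [0.004, -0.051, 0.999, -0.002]
ft_force: [1.3, -0.5, 0.5]
finger_gap: 0.031
grasp_force: 49.6
```

Emit:
{"fn": "drive_tool", "kwargs": {"increments": [{"grip": 0,"linear": [0.5,-3.7,0],"twist": 0},{"grip": 0,"linear": [0.5,-3.7,0],"twist": 0},{"grip": 0,"linear": [0.5,-3.7,0],"twist": 0},{"grip": 0,"linear": [0.5,-3.7,0],"twist": 0},{"grip": 0,"linear": [0.5,-3.7,0],"twist": 0},{"grip": 0,"linear": [0.5,-3.7,0],"twist": 0},{"grip": 0,"linear": [0.5,-3.7,0],"twist": 0},{"grip": 0,"linear": [0.5,-3.7,0],"twist": 0}]}}

```text
clock: 16.12
tcp_pos: [0.491, -0.3707, 0.1546]
tcp_rot: [0.0, -0.05, 0.999, -0.0]
ft_force: [0.9, -0.3, -1.0]
finger_gap: 0.0303
grasp_force: 55.5
```

Emit:
{"fn": "drive_tool", "kwargs": {"increments": [{"grip": 0,"linear": [0.4,-3.4,0],"twist": 0},{"grip": 0,"linear": [0,0,3],"twist": 0},{"grip": 0,"linear": [0,0,3],"twist": 0},{"grip": 0,"linear": [0,0,2.5],"twist": 0},{"grip": 0,"linear": [0,0,2],"twist": 0},{"grip": 0,"linear": [0,0,0],"twist": 0},{"grip": 0,"linear": [0,0,0],"twist": 0}]}}

```text
clock: 16.7
tcp_pos: [0.4908, -0.4028, 0.0494]
tcp_rot: [-0.0, -0.051, 0.999, 0.001]
ft_force: [0.5, 0.6, -0.4]
finger_gap: 0.0308
grasp_force: 53.4
```

```bash
python3 look.py pics/w5.png
```

```text
t 16.7 tcp_carton [-0.0793 -0.5778  0.0454] z 0.0494 toolx [-1.    -0.001  0.001] F [ 0.5  0.6 -0.4] gap 0.0308 gf 53.4 q6 -2.54
nut [313. 258.] 0.89 w [ 0.4658 -0.4066] c [-0.1046 -0.579   0.071 ]
bin [352. 290.] 0.9 w [ 0.5235 -0.3778] c [-0.0443 -0.5562 -0.004 ]
```

View pics/w5.png

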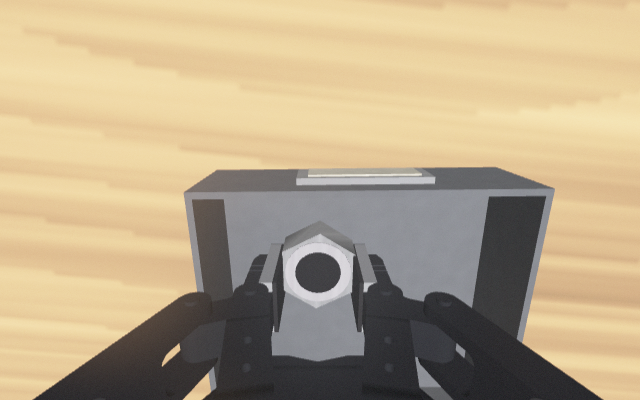

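The nut is over the bin's interior, inside the walls. I release it and return for bearing B.

Emit:
{"fn": "drive_tool", "kwargs": {"increments": [{"grip": 0,"linear": [0,0,1.2],"twist": 0},{"grip": 4.4,"linear": [0,0,0],"twist": 0},{"grip": 4.4,"linear": [0,0,0],"twist": 0},{"grip": 4.4,"linear": [0,0,0],"twist": 0},{"grip": 4.4,"linear": [0,0,-4],"twist": 0},{"grip": 5.2,"linear": [0,0,-4],"twist": 0},{"grip": 5.2,"linear": [0,0,-4],"twist": 0},{"grip": 5.2,"linear": [0,0,-1],"twist": 0}]}}

```text
clock: 17.62
tcp_pos: [0.4923, -0.4046, 0.1752]
tcp_rot: [0.003, -0.051, 0.999, -0.004]
ft_force: [0.6, 0.2, -0.2]
finger_gap: 0.0518
grasp_force: 0.0
```

Emit:
{"fn": "drive_tool", "kwargs": {"increments": [{"grip": 5.2,"linear": [-0.5,4,0],"twist": 0},{"grip": 5.2,"linear": [-0.5,4,0],"twist": 0},{"grip": 5.2,"linear": [-0.5,4,0],"twist": 0},{"grip": 5.2,"linear": [-0.5,4,0],"twist": 0},{"grip": 5.2,"linear": [-0.5,4,0],"twist": 0},{"grip": 5.2,"linear": [-0.5,4,0],"twist": 0},{"grip": 5.2,"linear": [-0.5,4,0],"twist": 0},{"grip": 5.2,"linear": [-0.5,4,0],"twist": 0}]}}

```text
clock: 18.28
tcp_pos: [0.4981, -0.0788, 0.1681]
tcp_rot: [0.0, -0.05, 0.999, -0.0]
ft_force: [0.6, 0.5, -1.1]
finger_gap: 0.0518
grasp_force: 0.0
```

Emit:
{"fn": "drive_tool", "kwargs": {"increments": [{"grip": 5.2,"linear": [-0.5,4,0],"twist": 0},{"grip": 5.2,"linear": [-0.4,4.2,0],"twist": 0},{"grip": 5.2,"linear": [0,0,0],"twist": 0},{"grip": 5.2,"linear": [0,0,0],"twist": 0}]}}

```text
clock: 18.62
tcp_pos: [0.499, 0.0031, 0.1681]
tcp_rot: [0.0, -0.052, 0.999, -0.0]
ft_force: [0.0, -1.0, 0.3]
finger_gap: 0.0519
grasp_force: 0.0
```

```bash
python3 look.py pics/w6.png; python3 -c "
from h import *
im=optics.capture('top')
for q in('nut','bearing'):
  for e in landmark_of('top',q):print(q,np.round(e['xy']),round(e['score'],2))"
```

```text
t 18.62 tcp_carton [-0.0306 -0.1748  0.1641] z 0.1681 toolx [-1.    -0.005 -0.001] F [ 0.  -1.   0.3] gap 0.0519 gf 0.0 q6 -1.9
bearing [397. 245.] 0.79 w [0.5185 0.0639] c [-0.0051 -0.1162  0.071 ]
bearing [214. 288.] 0.78 w [ 0.5692 -0.0688] c [ 0.0321 -0.2532  0.071 ]
bearing [318. 212.] 0.55 w [0.4994 0.0035] c [-0.0302 -0.1743  0.071 ]
bearing [308. 288.] 0.45 w [0.5615 0.0027] c [ 0.0316 -0.1814  0.071 ]
bearing [501. 221.] 0.26 w [0.492  0.1342] c [-0.0244 -0.0436  0.071 ]
nut [309. 289.] 0.67 w [0.5619 0.0033] c [ 0.032  -0.1808  0.071 ]
board_handle [ 93. 246.] 0.64 w [ 0.546  -0.1614] c [-3.000e-04 -3.431e-01  6.500e-02]
nut [477. 238.] 0.7
nut [306. 159.] 0.59
bearing [163. 193.] 0.72
bearing [478. 238.] 0.67
```

Emit:
{"fn": "drive_tool", "kwargs": {"increments": [{"grip": 4.8,"linear": [0,0,3],"twist": 0},{"grip": 4.8,"linear": [0,0,2.5],"twist": 0},{"grip": 4.8,"linear": [0,0,1.2],"twist": 0},{"grip": 4.8,"linear": [0,0,0.7],"twist": 0},{"grip": 4.8,"linear": [0,0,0],"twist": 0},{"grip": 0,"linear": [0,0,0],"twist": 0},{"grip": 0,"linear": [0,0,0],"twist": 0},{"grip": 0,"linear": [0,0,0],"twist": 0}], "grip_force": 50}}

```text
clock: 19.68
tcp_pos: [0.5001, 0.0009, 0.0958]
tcp_rot: [0.002, -0.05, 0.999, -0.0]
ft_force: [-3.6, 1.1, 15.5]
finger_gap: 0.0378
grasp_force: 53.4
```

Emit:
{"fn": "drive_tool", "kwargs": {"increments": [{"grip": 0,"linear": [0,0,0],"twist": 0},{"grip": 0,"linear": [0,0,-2],"twist": 0},{"grip": 0,"linear": [0,0,-4],"twist": 0},{"grip": 0,"linear": [0,0,0],"twist": 0},{"grip": 0,"linear": [0,0,0],"twist": 0}]}}

```text
clock: 20.1
tcp_pos: [0.5, 0.0009, 0.1557]
tcp_rot: [0.002, -0.05, 0.999, -0.001]
ft_force: [-1.2, -0.6, -1.9]
finger_gap: 0.0378
grasp_force: 50.4
```

```bash
python3 -c "
from h import *
st()"
```

```text
t 20.1 tcp_carton [-0.0298 -0.177   0.1517] z 0.1557 toolx [-1.    -0.001 -0.004] F [-1.2 -0.6 -1.9] gap 0.0378 gf 50.4 q6 -1.9
```

Emit:
{"fn": "drive_tool", "kwargs": {"increments": [{"grip": 0,"linear": [0.5,-4,0],"twist": 0},{"grip": 0,"linear": [0.5,-4,0],"twist": 0},{"grip": 0,"linear": [0.5,-4,0],"twist": 0},{"grip": 0,"linear": [0.5,-4,0],"twist": 0},{"grip": 0,"linear": [0.5,-4,0],"twist": 0},{"grip": 0,"linear": [0.5,-4,0],"twist": 0},{"grip": 0,"linear": [0.5,-4,0],"twist": 0},{"grip": 0,"linear": [0.5,-4,0],"twist": 0}]}}

```text
clock: 20.77
tcp_pos: [0.4907, -0.323, 0.1526]
tcp_rot: [-0.001, -0.05, 0.999, 0.001]
ft_force: [-0.4, 0.9, -1.3]
finger_gap: 0.0383
grasp_force: 50.5
```

Emit:
{"fn": "drive_tool", "kwargs": {"increments": [{"grip": 0,"linear": [0.8,-3.6,0],"twist": 0},{"grip": 0,"linear": [0,0,0],"twist": 0},{"grip": 0,"linear": [0,0,4],"twist": 0},{"grip": 0,"linear": [0,0,4],"twist": 0},{"grip": 0,"linear": [0,0,2.5],"twist": 0},{"grip": 0,"linear": [0,0,0],"twist": 0},{"grip": 0,"linear": [0,0,0],"twist": 0}]}}

```text
clock: 21.35
tcp_pos: [0.4868, -0.3572, 0.0479]
tcp_rot: [-0.001, -0.051, 0.999, 0.001]
ft_force: [0.7, -1.1, 0.7]
finger_gap: 0.038
grasp_force: 50.6
```

```bash
python3 look.py pics/w7.png
```

```text
t 21.35 tcp_carton [-0.0787 -0.532   0.0439] z 0.0479 toolx [-1.    -0.001  0.002] F [ 0.7 -1.1  0.7] gap 0.038 gf 50.6 q6 -2.5
bearing [318. 258.] 0.56 w [ 0.461  -0.3595] c [-0.1046 -0.5318  0.071 ]
nut [234. 233.] 0.56 w [ 0.4549 -0.3868] c [-0.1134 -0.5583  0.071 ]
nut [316. 258.] 0.36 w [ 0.4612 -0.3599] c [-0.1044 -0.5322  0.071 ]
bin [278. 289.] 0.75 w [ 0.5225 -0.3773] c [-0.0452 -0.5556 -0.004 ]
```

Emit:
{"fn": "drive_tool", "kwargs": {"increments": [{"grip": 4.8,"linear": [0,0,0],"twist": 0},{"grip": 4.8,"linear": [0,0,0],"twist": 0},{"grip": 4.8,"linear": [0,0,0],"twist": 0},{"grip": 4.8,"linear": [0,0,-4],"twist": 0},{"grip": 4.8,"linear": [0,0,-4],"twist": 0},{"grip": 4.8,"linear": [0,0,-4],"twist": 0},{"grip": 4.8,"linear": [-0.7,3.8,0],"twist": 0},{"grip": 4.8,"linear": [-0.7,3.8,0],"twist": 0}]}}

```text
clock: 22.27
tcp_pos: [0.4939, -0.2814, 0.1712]
tcp_rot: [0.002, -0.049, 0.999, -0.002]
ft_force: [0.8, 1.1, 0.4]
finger_gap: 0.0481
grasp_force: 0.0
```

Emit:
{"fn": "drive_tool", "kwargs": {"increments": [{"grip": 4.8,"linear": [-0.7,3.8,0],"twist": 0},{"grip": 4.8,"linear": [-0.7,3.8,0],"twist": 0},{"grip": 4.8,"linear": [-0.7,3.8,0],"twist": 0},{"grip": 4.8,"linear": [-0.7,3.8,0],"twist": 0},{"grip": 4.8,"linear": [-0.7,3.8,0],"twist": 0},{"grip": 4.8,"linear": [-0.7,3.8,0],"twist": 0},{"grip": 4.8,"linear": [-0.6,3.8,0],"twist": 0},{"grip": 4.8,"linear": [-0.6,3.8,0],"twist": 0}]}}

```text
clock: 22.93
tcp_pos: [0.5163, 0.0292, 0.1691]
tcp_rot: [0.0, -0.051, 0.999, -0.0]
ft_force: [0.9, -1.2, -0.4]
finger_gap: 0.0478
grasp_force: 0.0
```

Emit:
{"fn": "drive_tool", "kwargs": {"increments": [{"grip": 4.8,"linear": [-0.6,3.65,0],"twist": 0},{"grip": 4.8,"linear": [0,0,0],"twist": 0},{"grip": 4.8,"linear": [0,0,0],"twist": 0}]}}

```text
clock: 23.18
tcp_pos: [0.5187, 0.0657, 0.1689]
tcp_rot: [0.0, -0.052, 0.999, -0.0]
ft_force: [-0.0, -0.3, 0.6]
finger_gap: 0.0481
grasp_force: 0.0
```

```bash
python3 look.py pics/w8.png
```

```text
t 23.18 tcp_carton [-0.0048 -0.1144  0.1649] z 0.1689 toolx [-1.    -0.004 -0.   ] F [-0.  -0.3  0.6] gap 0.0481 gf 0.0 q6 -1.77
bearing [130. 259.] 0.88 w [ 0.5708 -0.0688] c [ 0.0337 -0.2534  0.071 ]
bearing [316. 208.] 0.59 w [0.5166 0.065 ] c [-0.0069 -0.1149  0.071 ]
nut [290. 342.] 0.8 w [0.6326 0.0555] c [ 0.1075 -0.1359  0.071 ]
nut [229. 256.] 0.65 w [0.5605 0.0042] c [ 0.0307 -0.1797  0.071 ]
board_handle [527. 102.] 0.73 w [0.4304 0.1956] c [-0.0797  0.0237  0.065 ]
board_handle [  5. 214.] 0.66 w [ 0.5471 -0.1603] c [ 0.0009 -0.3421  0.065 ]
```

Emit:
{"fn": "drive_tool", "kwargs": {"increments": [{"grip": 4.8,"linear": [0.1,0,3],"twist": 0},{"grip": 4.8,"linear": [0,0,2.5],"twist": 0},{"grip": 4.8,"linear": [0,0,1.2],"twist": 0},{"grip": 4.8,"linear": [0,0,0.5],"twist": 0},{"grip": 4.8,"linear": [0,0,0],"twist": 0},{"grip": 0,"linear": [0,0,0],"twist": 0},{"grip": 0,"linear": [0,0,0],"twist": 0},{"grip": 0,"linear": [0,0,0],"twist": 0}], "grip_force": 50}}

```text
clock: 24.1
tcp_pos: [0.5183, 0.0639, 0.0977]
tcp_rot: [0.001, -0.051, 0.999, -0.0]
ft_force: [0.5, -0.2, 2.3]
finger_gap: 0.0376
grasp_force: 50.2
```

Emit:
{"fn": "drive_tool", "kwargs": {"increments": [{"grip": 0,"linear": [0,0,0],"twist": 0},{"grip": 0,"linear": [0,0,-2],"twist": 0},{"grip": 0,"linear": [0,0,-4],"twist": 0},{"grip": 0,"linear": [0,0,0],"twist": 0},{"grip": 0,"linear": [0,0,0],"twist": 0}]}}

```text
clock: 24.52
tcp_pos: [0.5186, 0.0641, 0.1587]
tcp_rot: [0.002, -0.051, 0.999, -0.0]
ft_force: [-0.5, 0.3, -1.3]
finger_gap: 0.0377
grasp_force: 50.3
```

```bash
python3 -c "
from h import *
st()"
```

```text
t 24.52 tcp_carton [-0.005  -0.116   0.1547] z 0.1587 toolx [-1.    -0.001 -0.004] F [-0.5  0.3 -1.3] gap 0.0377 gf 50.3 q6 -1.77
```

Emit:
{"fn": "drive_tool", "kwargs": {"increments": [{"grip": 0,"linear": [0,-3.9,0],"twist": 0},{"grip": 0,"linear": [0.1,-3.9,0],"twist": 0},{"grip": 0,"linear": [0,-3.9,0],"twist": 0},{"grip": 0,"linear": [0.1,-3.9,0],"twist": 0},{"grip": 0,"linear": [0,-3.9,0],"twist": 0},{"grip": 0,"linear": [0.1,-3.9,0],"twist": 0},{"grip": 0,"linear": [0,-3.9,0],"twist": 0},{"grip": 0,"linear": [0.1,-3.9,0],"twist": 0}]}}

```text
clock: 25.18
tcp_pos: [0.5448, -0.2484, 0.1556]
tcp_rot: [-0.001, -0.05, 0.999, 0.001]
ft_force: [0.9, 1.1, -0.8]
finger_gap: 0.0376
grasp_force: 50.4
```

Emit:
{"fn": "drive_tool", "kwargs": {"increments": [{"grip": 0,"linear": [0.1,-3.9,0],"twist": 0},{"grip": 0,"linear": [0.1,-3.9,0],"twist": 0},{"grip": 0,"linear": [0.1,-3.9,0],"twist": 0},{"grip": 0,"linear": [0,-3.2,0],"twist": 0},{"grip": 0,"linear": [0,0,3.8],"twist": 0},{"grip": 0,"linear": [0,0,4],"twist": 0},{"grip": 0,"linear": [0,0,3],"twist": 0},{"grip": 0,"linear": [0,0,0],"twist": 0}]}}

```text
clock: 25.85
tcp_pos: [0.5543, -0.3925, 0.0403]
tcp_rot: [-0.005, -0.05, 0.999, 0.005]
ft_force: [-0.9, 1.4, -2.6]
finger_gap: 0.0378
grasp_force: 50.4
```

```bash
python3 look.py pics/w9.png
```

```text
t 25.85 tcp_carton [-0.0151 -0.5739  0.0363] z 0.0403 toolx [-1.    -0.001  0.009] F [-0.9  1.4 -2.6] gap 0.0378 gf 50.4 q6 -2.46
bearing [403. 125.] 0.78 w [ 0.4842 -0.3769] c [-0.0832 -0.5513  0.071 ]
bearing [319. 257.] 0.61 w [ 0.5248 -0.3952] c [-0.0447 -0.5736  0.071 ]
nut [306. 118.] 0.69 w [ 0.485  -0.4026] c [-0.085 -0.577  0.071]
```

Emit:
{"fn": "drive_tool", "kwargs": {"increments": [{"grip": 4.8,"linear": [0,0,0],"twist": 0},{"grip": 4.8,"linear": [0,0,0],"twist": 0},{"grip": 4.8,"linear": [0,0,0],"twist": 0},{"grip": 4.8,"linear": [0,0,-4],"twist": 0},{"grip": 4.8,"linear": [0,0,-4],"twist": 0},{"grip": 4.8,"linear": [0,0,-4],"twist": 0},{"grip": 4.8,"linear": [-0.5,3.6,0],"twist": 0},{"grip": 4.8,"linear": [-0.5,3.6,0],"twist": 0}]}}

```text
clock: 26.77
tcp_pos: [0.5604, -0.3236, 0.1719]
tcp_rot: [0.002, -0.049, 0.999, -0.002]
ft_force: [0.9, 0.4, -0.4]
finger_gap: 0.0478
grasp_force: 0.0
```

Emit:
{"fn": "drive_tool", "kwargs": {"increments": [{"grip": 4.8,"linear": [-0.5,3.6,0],"twist": 0},{"grip": 4.8,"linear": [-0.5,3.6,0],"twist": 0},{"grip": 4.8,"linear": [-0.5,3.6,0],"twist": 0},{"grip": 4.8,"linear": [-0.5,3.6,0],"twist": 0},{"grip": 4.8,"linear": [-0.5,3.6,0],"twist": 0},{"grip": 4.8,"linear": [-0.5,3.6,0],"twist": 0},{"grip": 4.8,"linear": [-0.6,3.6,0],"twist": 0},{"grip": 4.8,"linear": [0,0,0],"twist": 0.12}]}}

```text
clock: 27.43
tcp_pos: [0.5704, -0.0626, 0.1695]
tcp_rot: [0.0, 0.007, 1.0, 0.001]
ft_force: [1.2, -0.6, 0.2]
finger_gap: 0.0478
grasp_force: 0.0
```

Emit:
{"fn": "drive_tool", "kwargs": {"increments": [{"grip": 4.8,"linear": [0,0,0],"twist": 0.12},{"grip": 4.8,"linear": [0,0,0],"twist": 0.12},{"grip": 4.8,"linear": [0,0,0],"twist": 0.12},{"grip": 4.8,"linear": [0,0,0],"twist": 0.12},{"grip": 4.8,"linear": [0,0,0],"twist": 0.12},{"grip": 4.8,"linear": [0,0,0],"twist": 0.12},{"grip": 4.8,"linear": [0,0,0],"twist": 0.12},{"grip": 4.8,"linear": [0,0,0],"twist": 0.12}]}}

```text
clock: 28.1
tcp_pos: [0.5705, -0.0683, 0.1693]
tcp_rot: [0.0, 0.473, 0.881, 0.0]
ft_force: [-0.2, 0.1, 0.4]
finger_gap: 0.048
grasp_force: 0.0
```

Emit:
{"fn": "drive_tool", "kwargs": {"increments": [{"grip": 4.8,"linear": [0,0,0],"twist": 0.12},{"grip": 4.8,"linear": [0,0,0],"twist": 0.12},{"grip": 4.8,"linear": [0,0,0],"twist": 0.12},{"grip": 4.8,"linear": [0,0,0],"twist": 0.12},{"grip": 4.8,"linear": [0,0,0],"twist": 0},{"grip": 4.8,"linear": [0,0,0],"twist": 0}]}}

```text
clock: 28.6
tcp_pos: [0.5705, -0.0683, 0.1691]
tcp_rot: [0.0, 0.665, 0.747, 0.0]
ft_force: [0.3, -0.9, -0.7]
finger_gap: 0.0481
grasp_force: 0.0
```

```bash
python3 look.py pics/w10.png
```

```text
t 28.6 tcp_carton [ 0.0334 -0.2529  0.1651] z 0.1691 toolx [-0.016  1.    -0.   ] F [ 0.3 -0.9 -0.7] gap 0.0481 gf 0.0 q6 -0.44
bearing [314. 216.] 0.85 w [ 0.5685 -0.0718] c [ 0.0311 -0.2562  0.071 ]
nut [314. 108.] 0.97 w [0.5606 0.0018] c [ 0.0305 -0.1822  0.071 ]
nut [485.  59.] 0.94 w [0.6623 0.0432] c [ 0.1359 -0.1511  0.071 ]
board_handle [484. 263.] 0.68 w [ 0.7033 -0.0968] c [ 0.1627 -0.2945  0.065 ]
board_handle [270. 315.] 0.6 w [ 0.5434 -0.1628] c [-0.003  -0.3442  0.065 ]
```

View pics/w10.png

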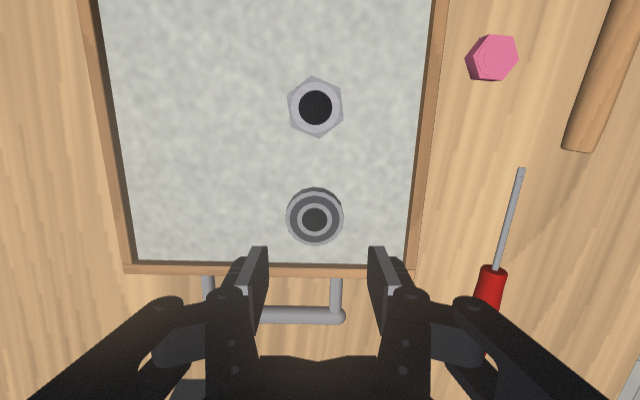

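Bearing C is at (314,216) between the jaws. Nut E (314,107) has its flats facing the pads, and the pink one (492,57) is off the board, so I leave it.

Emit:
{"fn": "drive_tool", "kwargs": {"increments": [{"grip": 4.8,"linear": [-0.2,-0.1,3],"twist": 0},{"grip": 4.8,"linear": [0,0,2.5],"twist": 0},{"grip": 4.8,"linear": [0,0,1.2],"twist": 0},{"grip": 4.8,"linear": [0,0,0.5],"twist": 0},{"grip": 4.8,"linear": [0,0,0],"twist": 0},{"grip": 0,"linear": [0,0,0],"twist": 0},{"grip": 0,"linear": [0,0,0],"twist": 0},{"grip": 0,"linear": [0,0,0],"twist": 0}], "grip_force": 50}}

```text
clock: 29.52
tcp_pos: [0.5701, -0.0705, 0.0978]
tcp_rot: [0.001, 0.666, 0.746, 0.0]
ft_force: [0.2, 0.1, 2.8]
finger_gap: 0.0374
grasp_force: 50.2
```

Emit:
{"fn": "drive_tool", "kwargs": {"increments": [{"grip": 0,"linear": [0,0,0],"twist": 0},{"grip": 0,"linear": [0,0,-2],"twist": 0},{"grip": 0,"linear": [0,0,-4],"twist": 0},{"grip": 0,"linear": [0,0,0],"twist": 0},{"grip": 0,"linear": [0,0,0],"twist": 0}]}}

```text
clock: 29.93
tcp_pos: [0.5705, -0.0706, 0.1589]
tcp_rot: [0.002, 0.666, 0.746, 0.001]
ft_force: [0.3, 0.3, -0.9]
finger_gap: 0.0375
grasp_force: 50.4
```

```bash
python3 -c "
from h import *
st()"
```

```text
t 29.93 tcp_carton [ 0.0332 -0.2552  0.1549] z 0.1589 toolx [-0.012  1.    -0.002] F [ 0.3  0.3 -0.9] gap 0.0375 gf 50.4 q6 -0.44
```

Emit:
{"fn": "drive_tool", "kwargs": {"increments": [{"grip": 0,"linear": [-3.5,-0.7,0],"twist": 0},{"grip": 0,"linear": [-3.5,-0.7,0],"twist": 0},{"grip": 0,"linear": [-3.5,-0.7,0],"twist": 0},{"grip": 0,"linear": [-3.5,-0.7,0],"twist": 0},{"grip": 0,"linear": [-3.5,-0.7,0],"twist": 0},{"grip": 0,"linear": [-3.5,-0.7,0],"twist": 0},{"grip": 0,"linear": [-3.5,-0.7,0],"twist": 0},{"grip": 0,"linear": [-3.4,-0.7,0],"twist": 0}]}}

```text
clock: 30.6
tcp_pos: [0.5443, -0.3554, 0.1554]
tcp_rot: [-0.001, 0.667, 0.745, 0.0]
ft_force: [0.7, 0.6, -0.7]
finger_gap: 0.0377
grasp_force: 50.4
```

Emit:
{"fn": "drive_tool", "kwargs": {"increments": [{"grip": 0,"linear": [0,0,0],"twist": 0},{"grip": 0,"linear": [0,0,4],"twist": 0},{"grip": 0,"linear": [0,0,4],"twist": 0},{"grip": 0,"linear": [0,0,2.6],"twist": 0},{"grip": 0,"linear": [0,0,0],"twist": 0},{"grip": 0,"linear": [0,0,0],"twist": 0}]}}

```text
clock: 31.1
tcp_pos: [0.5447, -0.3532, 0.0497]
tcp_rot: [-0.002, 0.666, 0.746, 0.0]
ft_force: [1.2, -0.5, -0.0]
finger_gap: 0.0375
grasp_force: 50.5
```

```bash
python3 look.py pics/w11.png
```

```text
t 31.1 tcp_carton [-0.0207 -0.5338  0.0457] z 0.0497 toolx [-0.012  1.     0.002] F [ 1.2 -0.5 -0. ] gap 0.0375 gf 50.5 q6 -0.87
bearing [330. 304.] 0.96 w [ 0.5487 -0.3448] c [-0.0158 -0.5258  0.071 ]
bearing [317. 258.] 0.88 w [ 0.5423 -0.3278] c [-0.0205 -0.5083  0.071 ]
bearing [214. 236.] 0.85 w [ 0.5081 -0.3238] c [-0.0542 -0.5009  0.071 ]
nut [214. 304.] 0.69 w [ 0.5084 -0.3495] c [-0.0564 -0.5265  0.071 ]
bin [209. 302.] 0.26 w [ 0.4835 -0.4041] c [-0.0866 -0.5783 -0.004 ]
```

Emit:
{"fn": "drive_tool", "kwargs": {"increments": [{"grip": 4.7,"linear": [0,0,0],"twist": 0},{"grip": 4.7,"linear": [0,0,0],"twist": 0},{"grip": 4.7,"linear": [0,0,0],"twist": 0},{"grip": 4.7,"linear": [0,0,-4],"twist": 0},{"grip": 4.7,"linear": [0,0,-4],"twist": 0},{"grip": 4.7,"linear": [0,0,-4],"twist": 0},{"grip": 4.5,"linear": [3.5,0.6,0],"twist": 0},{"grip": 4.5,"linear": [3.5,0.6,0],"twist": 0}]}}

```text
clock: 32.02
tcp_pos: [0.5497, -0.2838, 0.1735]
tcp_rot: [0.003, 0.667, 0.745, 0.0]
ft_force: [0.8, -0.3, -1.1]
finger_gap: 0.0452
grasp_force: 0.0
```

Emit:
{"fn": "drive_tool", "kwargs": {"increments": [{"grip": 4.5,"linear": [3.5,0.6,0],"twist": 0},{"grip": 4.5,"linear": [3.5,0.6,0],"twist": 0},{"grip": 4.5,"linear": [3.5,0.6,0],"twist": 0},{"grip": 4.5,"linear": [3.5,0.6,0],"twist": 0},{"grip": 4.5,"linear": [3.5,0.5,0],"twist": 0},{"grip": 4.5,"linear": [3.5,0.5,0],"twist": 0},{"grip": 4.5,"linear": [3.5,0.5,0],"twist": 0},{"grip": 4.5,"linear": [3.8,0.5,0],"twist": 0}]}}

```text
clock: 32.68
tcp_pos: [0.5613, 0.0046, 0.1711]
tcp_rot: [0.0, 0.667, 0.745, 0.0]
ft_force: [1.3, -1.1, 0.1]
finger_gap: 0.0447
grasp_force: 0.0
```

Emit:
{"fn": "drive_tool", "kwargs": {"increments": [{"grip": 4.5,"linear": [0,0,0],"twist": 0},{"grip": 4.5,"linear": [0,0,0],"twist": 0}]}}

```text
clock: 32.85
tcp_pos: [0.5614, 0.0048, 0.1711]
tcp_rot: [0.0, 0.665, 0.747, 0.0]
ft_force: [0.4, -0.1, 0.6]
finger_gap: 0.0453
grasp_force: 0.0
```

```bash
python3 look.py pics/w12.png
```

```text
t 32.85 tcp_carton [ 0.0316 -0.1793  0.1671] z 0.1711 toolx [-0.015  1.    -0.   ] F [ 0.4 -0.1  0.6] gap 0.0453 gf 0.0 q6 -0.32
nut [316. 216.] 0.6 w [5.612e-01 5.000e-04] c [ 0.031  -0.1835  0.071 ]
nut [473. 151.] 0.6 w [0.6613 0.0597] c [ 0.1365 -0.1346  0.071 ]
nut [269. 204.] 0.54 w [0.5271 0.0063] c [-0.0023 -0.1743  0.071 ]
```

View pics/w12.png

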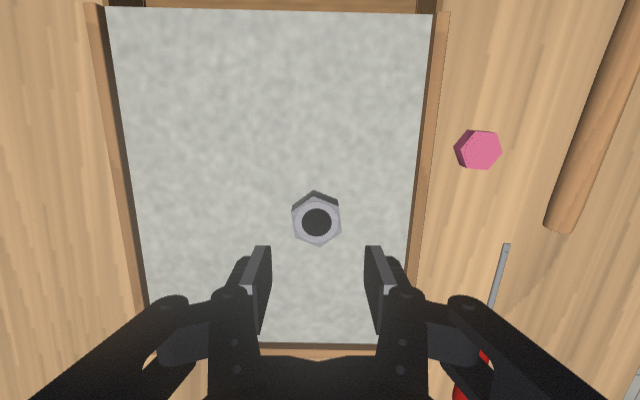

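Only nut E (316,218) remains on the board and the second detection was spurious. I shift 2 mm and grasp it.

Emit:
{"fn": "drive_tool", "kwargs": {"increments": [{"grip": 4.5,"linear": [-0.25,0,3],"twist": 0},{"grip": 4.5,"linear": [0,0,2.5],"twist": 0},{"grip": 4.5,"linear": [0,0,1.2],"twist": 0},{"grip": 4.5,"linear": [0,0,0.7],"twist": 0},{"grip": 4.5,"linear": [0,0,0],"twist": 0},{"grip": 0,"linear": [0,0,0],"twist": 0},{"grip": 0,"linear": [0,0,0],"twist": 0},{"grip": 0,"linear": [0,0,0],"twist": 0}], "grip_force": 50}}

```text
clock: 33.77
tcp_pos: [0.5621, 0.0003, 0.0975]
tcp_rot: [0.001, 0.667, 0.745, 0.0]
ft_force: [0.4, -1.3, 1.8]
finger_gap: 0.0316
grasp_force: 49.8
```

Emit:
{"fn": "drive_tool", "kwargs": {"increments": [{"grip": 0,"linear": [0,0,0],"twist": 0},{"grip": 0,"linear": [0,0,-2],"twist": 0},{"grip": 0,"linear": [0,0,-4],"twist": 0},{"grip": 0,"linear": [0,0,0],"twist": 0},{"grip": 0,"linear": [0,0,0],"twist": 0}]}}

```text
clock: 34.18
tcp_pos: [0.5624, 0.0006, 0.1586]
tcp_rot: [0.002, 0.666, 0.746, 0.001]
ft_force: [-0.2, 0.4, -0.9]
finger_gap: 0.0317
grasp_force: 49.9
```

```bash
python3 -c "
from h import *
st()"
```

```text
t 34.18 tcp_carton [ 0.0323 -0.1835  0.1546] z 0.1586 toolx [-0.012  1.    -0.001] F [-0.2  0.4 -0.9] gap 0.0317 gf 49.9 q6 -0.32
```

Emit:
{"fn": "drive_tool", "kwargs": {"increments": [{"grip": 0,"linear": [-3.7,-0.8,0],"twist": 0},{"grip": 0,"linear": [-3.7,-0.8,0],"twist": 0},{"grip": 0,"linear": [-3.7,-0.8,0],"twist": 0},{"grip": 0,"linear": [-3.7,-0.8,0],"twist": 0},{"grip": 0,"linear": [-3.7,-0.8,0],"twist": 0},{"grip": 0,"linear": [-3.7,-0.8,0],"twist": 0},{"grip": 0,"linear": [-3.7,-0.8,0],"twist": 0},{"grip": 0,"linear": [-3.7,-0.8,0],"twist": 0}]}}

```text
clock: 34.85
tcp_pos: [0.5302, -0.302, 0.1554]
tcp_rot: [-0.001, 0.666, 0.746, 0.0]
ft_force: [1.2, 0.1, 0.2]
finger_gap: 0.0316
grasp_force: 49.8
```

Emit:
{"fn": "drive_tool", "kwargs": {"increments": [{"grip": 0,"linear": [-3.8,-0.9,0],"twist": 0},{"grip": 0,"linear": [-3.8,-0.9,0],"twist": 0},{"grip": 0,"linear": [0,0,0],"twist": 0},{"grip": 0,"linear": [0,0,4],"twist": 0},{"grip": 0,"linear": [0,0,4],"twist": 0},{"grip": 0,"linear": [0,0,2.4],"twist": 0},{"grip": 0,"linear": [0,0,0],"twist": 0},{"grip": 0,"linear": [0,0,0],"twist": 0}]}}

```text
clock: 35.52
tcp_pos: [0.5213, -0.3776, 0.0516]
tcp_rot: [-0.002, 0.666, 0.746, 0.0]
ft_force: [1.4, -0.1, 0.1]
finger_gap: 0.0315
grasp_force: 49.9
```

Emit:
{"fn": "drive_tool", "kwargs": {"increments": [{"grip": 4,"linear": [0,0,0],"twist": 0},{"grip": 4,"linear": [0,0,0],"twist": 0},{"grip": 4,"linear": [0,0,0],"twist": 0},{"grip": 4,"linear": [0,0,-2],"twist": 0},{"grip": 4,"linear": [0,0,-4],"twist": 0},{"grip": 4,"linear": [0,0,-4],"twist": 0},{"grip": 4,"linear": [0,0,-4],"twist": 0},{"grip": 4,"linear": [0,0,-4],"twist": 0}]}}

```text
clock: 36.18
tcp_pos: [0.5216, -0.3779, 0.2362]
tcp_rot: [0.001, 0.666, 0.746, -0.0]
ft_force: [0.9, -0.7, 0.1]
finger_gap: 0.0398
grasp_force: 0.0
```

Emit:
{"fn": "drive_tool", "kwargs": {"increments": [{"grip": 4,"linear": [-4,0,-2],"twist": 0},{"grip": 4,"linear": [-4,0,0],"twist": 0},{"grip": 4,"linear": [-3,0,0],"twist": 0},{"grip": 4,"linear": [0,0,0],"twist": 0},{"grip": 4,"linear": [0,0,0],"twist": 0}]}}

```text
clock: 36.6
tcp_pos: [0.5333, -0.4859, 0.2511]
tcp_rot: [0.0, 0.667, 0.745, 0.0]
ft_force: [-0.6, 0.3, -0.1]
finger_gap: 0.0401
grasp_force: 0.0
```

```bash
python3 look.py pics/w13.png; python3 -c "
from h import *
im=optics.capture('top');cv2.imwrite('pics/top9.png',cv2.resize(im[140:290,210:530],None,fx=2.5,fy=2.5,interpolation=cv2.INTER_CUBIC))"
```

```text
t 36.6 tcp_carton [-0.0453 -0.6647  0.2471] z 0.2511 toolx [-0.01  1.    0.  ] F [-0.6  0.3 -0.1] gap 0.0401 gf 0.0 q6 -1.01
bearing [354.  13.] 0.78 w [ 0.5471 -0.3393] c [-0.0169 -0.5202  0.071 ]
bearing [286.  43.] 0.64 w [ 0.494  -0.3676] c [-0.0725 -0.5431  0.071 ]
bearing [350.  90.] 0.57 w [ 0.5521 -0.3986] c [-0.0179 -0.5797  0.071 ]
nut [279.  85.] 0.88 w [ 0.4906 -0.4018] c [-0.0794 -0.5767  0.071 ]
nut [318.  70.] 0.87 w [ 0.5233 -0.3859] c [-0.0452 -0.5642  0.071 ]
nut [319.  66.] 0.42 w [ 0.5231 -0.382 ] c [-0.0451 -0.5603  0.071 ]
bin [316.  68.] 0.84 w [ 0.5196 -0.3771] c [-0.0481 -0.5551 -0.004 ]
```

View pics/w13.png

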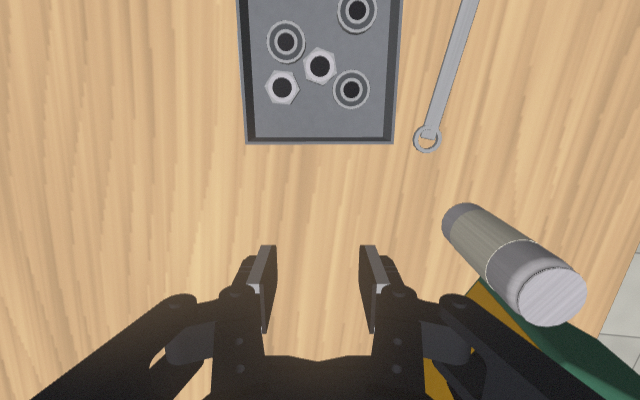

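View pics/top9.png

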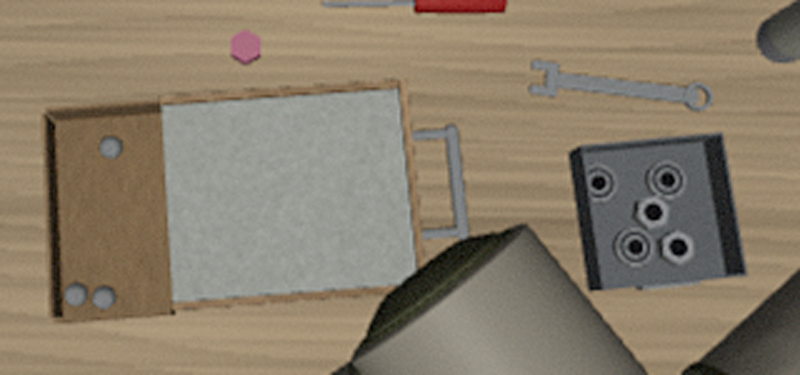

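All five flat parts are in the bin (top crop, around (650,215)). The three balls are in the carton, the panels are upright, the board is down, and the bystanders have not moved.

```bash
python3 -c "
from plant import ticket
print(ticket.close_job())"
```

```text
the job is handed in; nothing more can be done
None
```

I handed the job in after about 37 s on the robot's clock: all three panels stand upright, the three balls are in the carton, the board is down, and all five flat parts are in the grey bin; closing the job returned no verdict, so the pass is unconfirmed.

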